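Fit liners and lids to two bronze censers

ROBOT

A 6-joint arm with a two-finger parallel gripper is mounted at the origin on the work surface. World frame = base frame: x ahead of the robot, y to its left, z up, the work surface at z = 0. Lengths are in mm, angles in degrees, forces in N, time in s.
With the tool pointing down it reaches from about 250 to 725 mm from the base axis. Payload 4 kg.
Tool frame: the origin (TCP) lies at the very end of the fingers, on their centre line; the grasp point (between the pads) lies 19 mm behind it; z points along the fingers, y is the direction in which the jaws open and shut (so a half turn about z gives the same grasp; the last joint's range is limited). The gripper opens to 85 mm and grips with 20 to 120 N. Pads are 22 mm wide; open, the fingers measure 114 mm over their backs; the gripper's body (76 mm by 85 mm) begins 54 mm behind the grasp point. The pads swing forward as they close: fully open they stand 13 mm farther back than shut.
Start: joints at [67.036, 13.785, 0.286, 76.501, 0, 90], TCP at [195.076, 460.375, 196.306] pointing down, gripper open.
Joint ranges: [-155.79, 155.79], [-60.16, 107.12], [-62.33, 73.08], [-114, 123.19], [-81.49, 82.49], [-180, 180]. Speed limits (degrees/s): [159.86, 159.86, 180, 180, 180, 180].

INTERFACE

Orientations are given as a 3x3 rotation matrix whose columns are the frame's x, y, z axes.
In Python, from cell import env, camera, calibration gives the robot as it stands.
- The arm moves only by the shell command python3 -m jog 'ROWS' [FORCE]. ROWS is a JSON object of lists of equal length, an entry for each row: "offset": the shift along the tool's x, y, z in mm, a list of three; "yaw": the turn about the tool's z in rad; "fingers": the opening, from 0 (shut) to 1 (fully open). A call has 1 to 10 rows; each row is the pose to reach, as a shift and turn from the pose measured when the call began, along the tool's axes at that moment; what a row does not reach only later rows make up. A row lasts 1/8 s, in which the tool goes at most 62.5 mm and 10.7 degrees, less where a joint would pass 70% of its speed; a pose out of reach is approached as far as the arm can. A call with a gripper value outside its range is refused whole. The fingers move at their own pace and stop on an object; FORCE is the grip in N (left out, the last holds). Time passes only in rows, so rows that repeat a pose let the fingers close. It gives the time, the measured TCP pose, the force and the opening at its end, in the units of the state.
- env.get_state(): the state, without advancing time (a new reading comes with each control period).
- camera(name): name is "side" or "top"; returns the picture (420x560x3 uint8, red, green, blue); there is no depth.
- calibration(name): a dict with "fx", "fy", "cx", "cy" (pixels), "D" ([k1, k2, p1, p2, k3] as OpenCV has them; the pictures are not rectified), "R" (3x3) and "t" (3): a world point X has camera coordinates R X + t. Camera axes: x right, y down, z forward; pixel columns grow to the right and rows downward; lengths in mm; the calibration is good to about 2 mm. A picture is of the moment at which its call begins. calibration takes no time and is no camera call.
- env.job_done(): hands the job in, once; it reports no verdict.
The state is a dict: "time": time; "qpos": joint angles; "dq": joint speeds; "joint_torque": joint torques, N m; "tcp_pos": TCP position; "eef_rot": TCP orientation; "force": force on the tool from outside, world axes, zero at the start; "moment": the same for the moment, N m; "opening": finger opening in mm.
Only numpy, scipy, OpenCV 4.12 (cv2) and the standard library are available. Lean on these libraries where they do the work, as an engineer would, in place of code of your own. Each camera call takes 0.05 s, during which the arm holds its last target.

TASK

Make up the two open bronze censers that stand on the bench among their parts (not the wax ones in the crate): set the large liner into the large censer and the small liner into the small one, each hanging level with its flange down on the rim, and only then put each censer's own lid over its liner, down level on the flange. Lower the parts in rather than dropping them, leave the censers standing where they are, and do not disturb the jar, wax puck, brush and pen stand around them.

Things in the scene. Friction and masses are not known exactly. Their poses are not given: they have to be found in the camera images.
- censer_large_mouth (a point): The larger of two open brown cast-bronze tripod censers, standing free on 3 legs, 1.8 kg. Rim 89 mm across, 118 mm above the bench; open mouth 64 mm across, 74 mm deep. Two loop handles on opposite flanks, 132 mm over both, stay below the rim. Point: centre of the mouth, level with the rim's top. z up; x runs through the handles.
- censer_small_mouth (a point): The smaller of two open brown cast-bronze tripod censers, standing free on 3 legs, 1.0 kg. Rim 68 mm across, 92 mm above the bench; open mouth 49 mm across, 54 mm deep. Two loop handles on opposite flanks, 103 mm over both, stay below the rim. Point: centre of the mouth, level with the rim's top. z up; x runs through the handles.
- liner_large_center (a point): The larger brass liner, 70 mm high, 160 g, standing upright: cup 58 mm across, 40 high (bottom 45 across); on it a flange 78 across, 4 thick; above it a round upright collar 58 across, 26 high, wall 2.5, gripped from outside. Home, the flange lies on the rim, the collar above; about 4 mm play all round; this point is then 5 mm below the mouth point. Point: centre, half-way up; z up the axis.
- liner_small_center (a point): The smaller brass liner, 62 mm high, 90 g, standing upright: cup 40 mm across, 34 high (bottom 31 across); on it a flange 58 across, 4 thick; above it a round upright collar 40 across, 24 high, wall 2.5, gripped from outside. Home, the flange lies on the rim, the collar above; about 4 mm play all round; this point is then 3 mm below the mouth point. Point: centre, half-way up; z up the axis.
- lid_large_center (a point): The larger brown bronze lid, 84 mm high, 320 g, standing on its skirt: skirt 75 mm across, 66 inside, 30 deep; dome up to 51 high; knob with round grip 19 mm across from 61 to 78 high. Home, the skirt is over the liner's collar (4 mm play all round) and rests on its flange; this point is then 46 mm above the mouth point. Point: centre, half-way up; z up the axis.
- lid_small_center (a point): The smaller brown bronze lid, 82 mm high, 190 g, standing on its skirt: skirt 57 mm across, 48 inside, 28 deep; dome up to 49 high; knob with round grip 19 mm across from 59 to 76 high. Home, the skirt is over the liner's collar (4 mm play all round) and rests on its flange; this point is then 45 mm above the mouth point. Point: centre, half-way up; z up the axis.
- polish_jar_center (a point): Bystander: amber glass jar with a white cap, 54 mm across, 62 mm high. Point: its centre.
- wax_puck_center (a point): Bystander: low round puck of brown wax with a few shavings on it, 72 mm across, 30 mm high. Point: its centre.
- pen_stand_center (a point): Bystander: dark iron cone, 96 mm across and 62 mm high, with two yellow-handled wax pens standing in it, 190 mm high in all. Point: on the cone's axis, half-way up the cone.
- brush_grip (a point): Bystander: flat brush with a wooden handle, 170 mm long, lying flat, 20 mm high. Point: 34 mm off the middle, in the handle; x runs from the handle to the bristles.

How it is judged (in metres and radians):
At the end, for the whole second after the job is handed in: Each liner in its own censer within 8 mm of the mouth's centre, flange on the rim within 4 mm; each lid on its own censer within 11 mm of centre, skirt on the flange within 4 mm; liners, lids and censers level within 0.08 rad; all released and at rest (horizontal distance between liner_large_center and censer_large_mouth below 0.008 m and z of liner_large_center in the frame of censer_large_mouth between -0.009 and -0.001 m and angle between each of liner_large_center, lid_large_center, censer_large_mouth, liner_small_center, lid_small_center, censer_small_mouth's own z axis and vertical below 0.08 rad and horizontal distance between lid_large_center and censer_large_mouth below 0.011 m and z of lid_large_center in the frame of censer_large_mouth between 0.042 and 0.05 m and linear speed of each of liner_large, lid_large, censer_large, liner_small, lid_small, censer_small below 0.02 m/s and horizontal distance between liner_small_center and censer_small_mouth below 0.008 m and z of liner_small_center in the frame of censer_small_mouth between -0.007 and 0.001 m and horizontal distance between lid_small_center and censer_small_mouth below 0.011 m and z of lid_small_center in the frame of censer_small_mouth between 0.041 and 0.049 m); the robot touches nothing.
It fails at once if a lid is put on its censer before the liner is in it ((horizontal distance between lid_large_center and censer_large_mouth below 0.03 m and z of lid_large_center in the frame of censer_large_mouth below 0.054 m and not (horizontal distance between liner_large_center and censer_large_mouth below 0.015 m and z of liner_large_center in the frame of censer_large_mouth between -0.017 and 0.007 m)) or (horizontal distance between lid_small_center and censer_small_mouth below 0.03 m and z of lid_small_center in the frame of censer_small_mouth below 0.053 m and not (horizontal distance between liner_small_center and censer_small_mouth below 0.015 m and z of liner_small_center in the frame of censer_small_mouth between -0.015 and 0.009 m))).
It fails at once if a liner or lid is dropped into place (faster than 0.5 m/s within 30 mm above its seat) ((horizontal distance between liner_large_center and censer_large_mouth below 0.02 m and z of liner_large_center in the frame of censer_large_mouth below 0.025 m and linear speed of liner_large above 0.5 m/s) or (horizontal distance between lid_large_center and censer_large_mouth below 0.02 m and z of lid_large_center in the frame of censer_large_mouth below 0.076 m and linear speed of lid_large above 0.5 m/s) or (horizontal distance between liner_small_center and censer_small_mouth below 0.02 m and z of liner_small_center in the frame of censer_small_mouth below 0.027 m and linear speed of liner_small above 0.5 m/s) or (horizontal distance between lid_small_center and censer_small_mouth below 0.02 m and z of lid_small_center in the frame of censer_small_mouth below 0.075 m and linear speed of lid_small above 0.5 m/s)).
It fails at once if a censer is shoved more than 30 mm or tipped ((distance of censer_large_mouth from where it was at the start of the episode above 0.03 m or angle between censer_large_mouth's own z axis and vertical above 0.25 rad) or (distance of censer_small_mouth from where it was at the start of the episode above 0.03 m or angle between censer_small_mouth's own z axis and vertical above 0.25 rad)).
It fails at once if the jar, the wax puck, the pen stand or the brush is pushed more than 30 mm (distance of any of polish_jar_center, wax_puck_center, pen_stand_center, brush_grip from where it was at the start of the episode above 0.03 m).
It also fails if it takes over 112 s, if anything falls off the work surface, if the arm or the gripper's body presses on something with over 40 N, if the wrist force passes 120 N, or if a joint passes its speed limit or range.

## Working session

There is one attempt and no reset: what is moved stays moved. The work goes in short steps, Python scripts to look and compute and a shell command to move; the robot and the scene stay as the last step left them, time stands still between calls to the robot, and variables do not carry over. Pictures are saved under pics/ and viewed, and the job is handed in when it is done.

```bash
ls; mkdir -p pics
python3 - <<'E'
from cell import env,camera,calibration
import cv2
for n in("top","side"):
    cv2.imwrite(f"pics/{n}0.png",cv2.cvtColor(camera(n),cv2.COLOR_RGB2BGR)); print(n,calibration(n))
s=env.get_state();print(s)
E
```

```text
pics
top {'fx': 441.74114303471293, 'fy': 441.74114303471293, 'cx': 281.0997190403813, 'cy': 210.9956776953866, 'D': array([-0.0496709,  0.       ,  0.       ,  0.       ,  0.       ]), 'R': array([[-0.02009807, -0.99977052, -0.00741478],
       [-0.99243203,  0.02084804, -0.12101249],
       [ 0.1211393 ,  0.00492655, -0.99262329]]), 't': array([  58.66339658,  592.88867078, 1299.94592169])}
side {'fx': 445.57767879250656, 'fy': 445.57767879250656, 'cx': 277.10441846594483, 'cy': 204.6956160335756, 'D': array([-0.01235055,  0.        ,  0.        ,  0.        ,  0.        ]), 'R': array([[ 0.99777991, -0.06612768, -0.0078988 ],
       [-0.05706927, -0.78785346, -0.61321287],
       [ 0.03432725,  0.61230226, -0.78987821]]), 't': array([-604.59522183,  124.42273486, 1031.5782    ])}
{'time': 0.1, 'qpos': array([6.70354965e+01, 1.38268357e+01, 2.19806393e-01, 7.65018858e+01,
       2.03801828e-03, 9.00019789e+01]), 'dq': array([-0.05770549, -0.08626671,  0.11407925,  0.09981529, -0.0188929 ,
       -0.02124066]), 'joint_torque': array([-4.79081373e-04, -3.73137546e+01,  2.53009593e+01,  1.08892037e-02,
       -4.10537439e-05, -2.18222667e-06]), 'tcp_pos': array([194.81680549, 459.78220463, 195.50033254]), 'eef_rot': array([[-9.20733244e-01,  3.90191868e-01, -7.74418399e-04],
       [ 3.90192635e-01,  9.20731607e-01, -1.73639468e-03],
       [ 3.55044113e-05, -1.90092867e-03, -9.99998193e-01]]), 'force': array([ 1.1929884 , -0.37953703, -0.15044666]), 'moment': array([-0.03822785,  0.02823577, -0.03474618]), 'opening': 85.54790059484638}
```

View pics/top0.png

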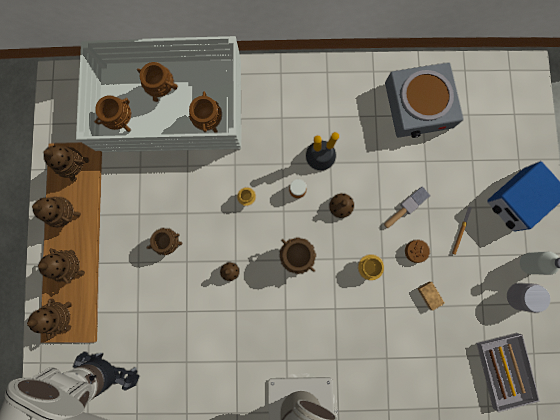

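View pics/side0.png

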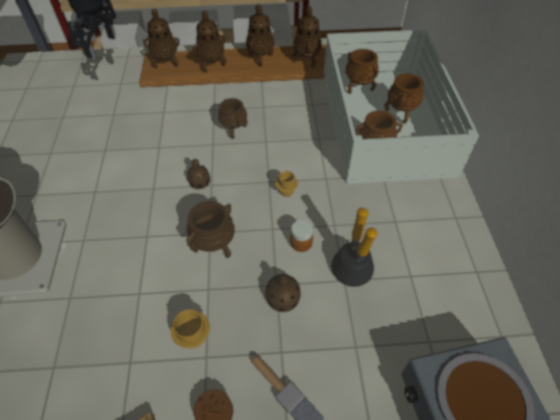

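The top view shows the small censer at (165,241) and the large censer at (298,256). The small liner is at (246,196), the large liner at (371,267), the small lid at (230,271) and the large lid at (342,205). I'll zoom in for precise edges.

```bash
cat > h.py <<'E'
import cv2,numpy as np
from cell import env,camera,calibration
def K(c): return np.array([[c["fx"],0,c["cx"]],[0,c["fy"],c["cy"]],[0,0,1.]])
def ray(n,uv):
    c=calibration(n);p=cv2.undistortPoints(np.array([[uv]],float),K(c),c["D"])[0,0]
    return -c["R"].T@c["t"], c["R"].T@np.array([p[0],p[1],1])
def onz(n,uv,z):
    o,d=ray(n,uv);return o+d*(z-o[2])/d[2]
def proj(n,X):
    c=calibration(n);return cv2.projectPoints(np.array(X,float).reshape(-1,1,3),cv2.Rodrigues(c["R"])[0],c["t"],K(c),c["D"])[0][:,0]
def tri(a,b):
    o1,d1=ray("top",a);o2,d2=ray("side",b)
    d1/=np.linalg.norm(d1);d2/=np.linalg.norm(d2)
    s=np.linalg.lstsq(np.c_[d1,-d2],o2-o1,rcond=None)[0]
    p,q=o1+s[0]*d1,o2+s[1]*d2
    return (p+q)/2,np.linalg.norm(p-q)
def crop(src,out,x,y,w,h,s):
    im=cv2.imread(src)[y:y+h,x:x+w];im=cv2.resize(im,None,fx=s,fy=s,interpolation=cv2.INTER_NEAREST)
    cv2.imwrite(out,im)
E
python3 - <<'E'
from h import *
crop("pics/top0.png","pics/top0_a.png",140,170,160,120,5)
crop("pics/top0.png","pics/top0_b.png",270,180,160,120,5)
crop("pics/side0.png","pics/side0_a.png",150,90,160,120,5)
crop("pics/side0.png","pics/side0_b.png",160,230,160,120,5)
E
```

```text
(no output)
```

View pics/top0_a.png

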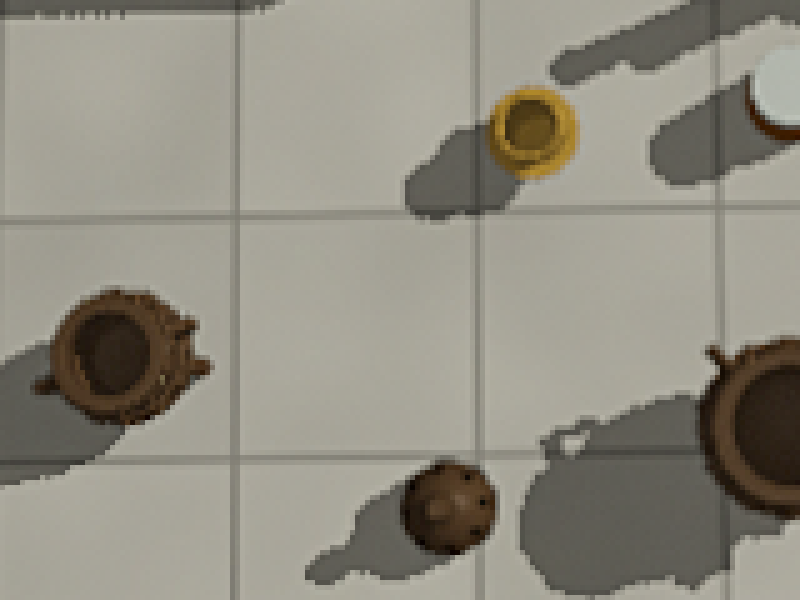

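View pics/top0_b.png

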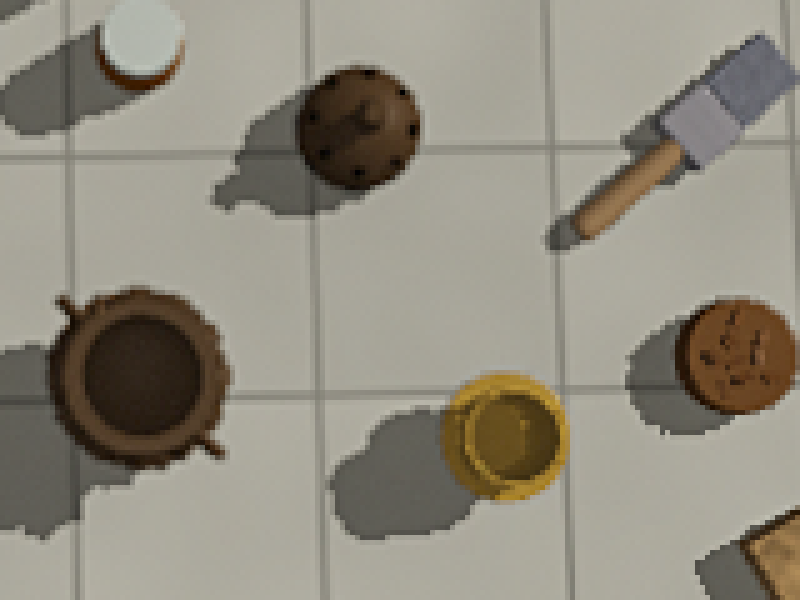

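View pics/side0_a.png

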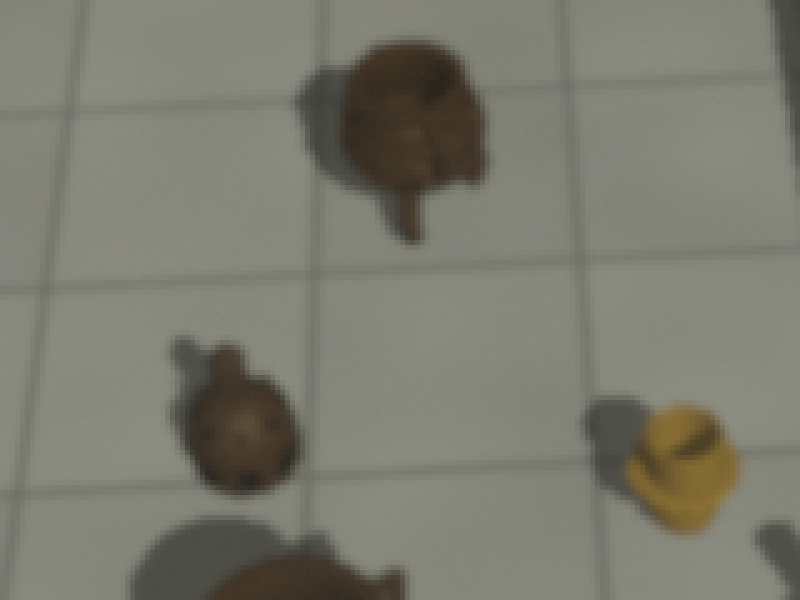

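View pics/side0_b.png

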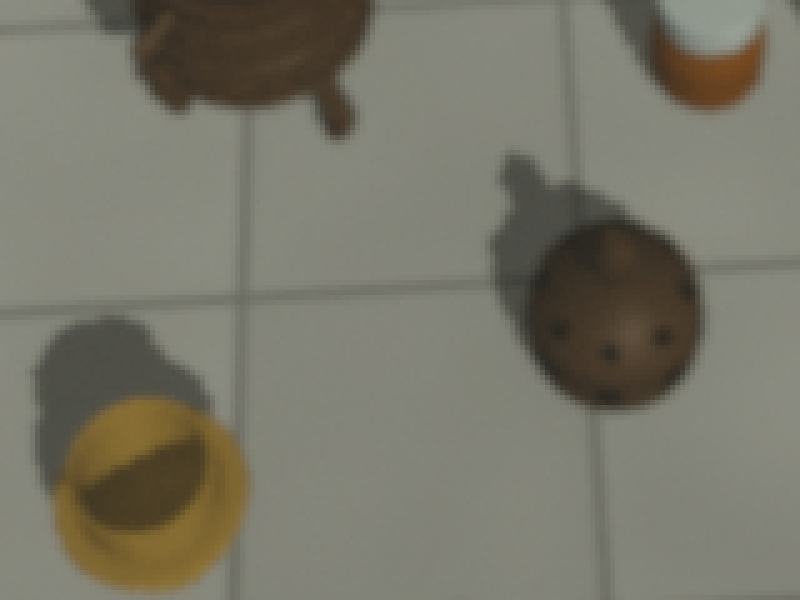

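```bash
cat > seg.py <<'E'
from h import *
def blob(n,img,roi,fn,s=8):
    x,y,w,h=roi
    p=cv2.resize(img[y:y+h,x:x+w],None,fx=s,fy=s,interpolation=cv2.INTER_CUBIC)
    m=fn(cv2.GaussianBlur(p,(0,0),s*0.3)).astype(np.uint8)*255
    cs,_=cv2.findContours(m,cv2.RETR_EXTERNAL,cv2.CHAIN_APPROX_NONE)
    c=max(cs,key=cv2.contourArea); hull=cv2.convexHull(c)
    pts=(c[:,0,:]+.5)/s-.5+np.array([x,y])
    return pts,p,m,c
def fit(n,pts,z):
    P=np.array([onz(n,q,z)[:2] for q in pts])
    c,r=cv2.minEnclosingCircle(P.astype(np.float32))
    A=np.c_[2*P,np.ones(len(P))];b=(P**2).sum(1);sol=np.linalg.lstsq(A,b,rcond=None)[0]
    R=np.sqrt(sol[2]+sol[0]**2+sol[1]**2)
    return sol[:2],R,np.std(np.linalg.norm(P-sol[:2],axis=1)),np.array(c),r
E
python3 - <<'E'
from seg import *
im=cv2.cvtColor(cv2.imread("pics/top0.png"),cv2.COLOR_BGR2RGB)
def gold(p): 
    h=cv2.cvtColor(p,cv2.COLOR_RGB2HSV);return (h[...,1]>110)&(h[...,0]>15)
def brown(p):
    h=cv2.cvtColor(p,cv2.COLOR_RGB2HSV);return (h[...,1]>70)
def dark(p):
    return (p.max(-1)<62)
print(im[241,150:185,0],im[256,282:318,0])
for name,roi,fn,z in [("linL",(350,248,42,40),gold,42),("linS",(232,182,30,28),gold,36),("lidL",(325,188,36,36),brown,15),("lidS",(216,258,28,28),brown,14),("cenL",(278,236,42,42),dark,118),("cenS",(150,228,26,26),dark,92),("cenSb",(140,220,50,45),brown,92),("cenLb",(270,232,60,50),brown,118)]:
    pts,p,m,c=blob("top",im,roi,fn)
    print(name,*fit("top",pts,z), pts.min(0),pts.max(0))
    v=cv2.cvtColor(p,cv2.COLOR_RGB2BGR);cv2.drawContours(v,[c],-1,(0,255,0),1);cv2.imwrite(f"pics/t0_{name}.png",v)
a=[cv2.resize(cv2.imread(f"pics/t0_{k}.png"),(260,260)) for k in("linL","linS","lidL","lidS","cenL","cenS")]
cv2.imwrite("pics/t0_all.png",np.vstack([np.hstack(a[:3]),np.hstack(a[3:])]))
E
```

```text
[ 73  75  86  73  65  74  39  33  40  46  48  48  45  47  45  44  43  43
  40  41  79  81  85  79  72  70  90  59  94 113 131 140 170 167 166] [ 58  82  84  86  67  33  39  45  43  42  45  45  45  46  48  49  49  46
  47  48  45  43  42  43  43  40  37  33  61  84  80  77  82  97 144 176]
linL [ 420.36859408 -216.00213458] 37.82258662745248 0.3741334617434459 [ 420.43078613 -215.95756531] 38.68570327758789 [357.8125 254.3125] [383.3125 279.6875]
linS [641.85535956 152.29806723] 27.540470351613614 0.3764219694804721 [641.23303223 151.84371948] 28.654932022094727 [236.8125 187.1875] [254.9375 205.3125]
lidL [ 610.63940606 -138.95394241] 37.35285991563594 0.7660254254300524 [ 611.09210205 -138.74032593] 38.984867095947266 [329.0625 193.0625] [353.5625 217.3125]
lidS [416.15689199 207.50589577] 27.871775552081672 0.6344698938726331 [415.65133667 207.47625732] 29.15869140625 [219.8125 261.9375] [238.5625 280.3125]
cenL [459.68552918   0.9782924 ] 33.91149305654067 0.3362517839288379 [459.90835571   0.91208047] 34.71626663208008 [286.0625 242.3125] [310.0625 266.8125]
cenS [509.86950309 392.86583617] 23.524178451351013 1.8593136806638442 [509.13116455 394.55371094] 25.399606704711914 [153.6875 231.6875] [169.4375 248.8125]Traceback (most recent call last):
  File "<stdin>", line 12, in <module>
  File "seg.py", line 11, in fit
    P=np.array([onz(n,q,z)[:2] for q in pts])
                ~~~^^^^^^^
  File "h.py", line 8, in onz
    o,d=ray(n,uv);return o+d*(z-o[2])/d[2]
        ~~~^^^^^^
  File "h.py", line 5, in ray
    c=calibration(n);p=cv2.undistortPoints(np.array([[uv]],float),K(c),c["D"])[0,0]
ValueError: time passes only in moves, steps and waits
```

```bash
sed -i 's/^from cell.*/from cell import env,camera\nfrom cell import calibration as _cal\n_c={}\ndef calibration(n):\n    if n not in _c:_c[n]=_cal(n)\n    return _c[n]/' h.py
sed -i 's/P=np.array.*/P=np.array([onz(n,q,z)[:2] for q in pts[::3]])/' seg.py
cat > cols.py <<'E'
from seg import *
def gold(p): 
    h=cv2.cvtColor(p,cv2.COLOR_RGB2HSV);return (h[...,1]>110)&(h[...,0]>15)
def brown(p):
    h=cv2.cvtColor(p,cv2.COLOR_RGB2HSV);return (h[...,1]>70)
def dark(p): return (p.max(-1)<62)
E
python3 - <<'E'
from cols import *
im=cv2.cvtColor(cv2.imread("pics/top0.png"),cv2.COLOR_BGR2RGB)
L=[("linL",(350,248,42,40),gold,42),("linS",(232,182,30,28),gold,36),("lidL",(325,188,36,36),brown,15),("lidS",(216,258,28,28),brown,14),("cenL",(278,236,42,42),dark,118),("cenS",(150,228,26,26),dark,92),("cenSb",(140,220,50,45),brown,92),("cenLb",(270,232,60,50),brown,118)]
for name,roi,fn,z in L:
    pts,p,m,c=blob("top",im,roi,fn)
    a=fit("top",pts,z);print(name,a[0],a[1],a[2])
    v=cv2.cvtColor(p,cv2.COLOR_RGB2BGR);cv2.drawContours(v,[c],-1,(0,255,0),1);cv2.imwrite(f"pics/t0_{name}.png",v)
a=[cv2.resize(cv2.imread(f"pics/t0_{k[0]}.png"),(200,200)) for k in L]
cv2.imwrite("pics/t0_all.png",np.vstack([np.hstack(a[:4]),np.hstack(a[4:])]))
E
```

```text
linL [ 420.36384853 -215.9953791 ] 37.82261932569521 0.3660773786128653
linS [641.86705236 152.29085441] 27.55196528074277 0.3758959191466116
lidL [ 610.64679792 -138.95236083] 37.34727928582855 0.774673180035446
lidS [416.15370043 207.49451096] 27.8815457127383 0.6367911614878788
cenL [459.68543982   0.98628482] 33.91933280825084 0.33881100085347815
cenS [509.86081181 392.87389125] 23.533503402431016 1.86627017447161
cenSb [505.9345431  386.60902212] 41.767981027945154 3.958317424899139
cenLb [458.17620619   3.1699551 ] 50.97633816568079 3.3249398020289944
```

View pics/t0_all.png

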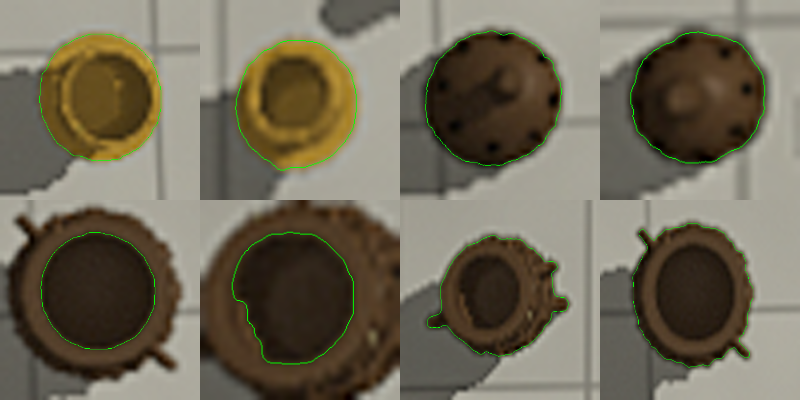

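The contours sit on the parts, and the fitted radii agree with the given sizes. The small censer's mouth contour is cut short by its lit inner wall, so I'll fit it robustly and cross-check everything in the side view.

Run:
```python
from cols import *
from scipy.optimize import least_squares
im=cv2.cvtColor(cv2.imread("pics/top0.png"),cv2.COLOR_BGR2RGB)
pts,*_=blob("top",im,(150,228,26,26),dark)
P=np.array([onz("top",q,92)[:2] for q in pts[::2]])
for R in (24.5,25.5,26,None):
    f=(lambda v:np.hypot(*(P-v[:2]).T)-(R or v[2]))
    r=least_squares(f,[509,392,25],loss="soft_l1",f_scale=.3);print(R,r.x,r.cost)
si=cv2.cvtColor(cv2.imread("pics/side0.png"),cv2.COLOR_BGR2RGB)
for name,roi,z in [("linL",(165,300,52,55),42),("linS",(270,165,35,35),36)]:
    pts,p,m,c=blob("side",si,roi,gold); print(name,*fit("side",pts,z)[:3])
    # lower image half = flange front
    lo=pts[pts[:,1]>pts[:,1].mean()+3];print(fit("side",lo,z)[:3])
# expected projections drawn on side and top
def circ(c,r,z): t=np.linspace(0,2*np.pi,60);return np.c_[c[0]+r*np.cos(t),c[1]+r*np.sin(t),0*t+z]
for n,src in(("top","top0"),("side","side0")):
    v=cv2.imread(f"pics/{src}.png");s=5
    A=[((420.4,-216),39,44),((420.4,-216),29,70),((641.9,152.3),29,38),((641.9,152.3),20,62),((610.6,-139),37.5,10),((610.6,-139),9.5,78),((416.2,207.5),28.5,10),((416.2,207.5),9.5,76),((459.7,1),32,118),((459.7,1),44.5,118),((508.8,394),24.5,92),((508.8,394),34,92)]
    o={"top":[(140,170),(270,180)],"side":[(150,90),(160,200)]}[n]
    for k,(x,y) in enumerate(o):
        w=cv2.resize(v[y:y+120,x:x+160],None,fx=s,fy=s,interpolation=cv2.INTER_CUBIC)
        for c,r,z in A:
            q=(proj(n,circ(c,r,z))-[x,y]+.5)*s-.5
            cv2.polylines(w,[q.round().astype(int)],True,(0,255,0),1)
        cv2.imwrite(f"pics/ov_{n}{k}.png",w)
```

```text
24.5 [509.3519967 394.0998498  25.       ] 66.12751096104883
25.5 [509.31200863 393.89935815  25.        ] 103.92735020695464
26 [509.61888772 392.40714035  25.        ] 130.40394882130948
None [509.64216827 393.65863466  23.96375857] 61.987008450724744
linL [ 418.4211952  -214.75133817] 38.47671770648059 1.4616478290704895
(array([ 419.46226265, -217.64435978]), np.float64(36.65123694261861), np.float64(0.5934287887713054))
linS [639.16959006 152.87282695] 32.469442051183776 5.212483424436672
(array([637.7982143 , 136.52339653]), np.float64(21.921675847010277), np.float64(2.3639340666348025))
```

View pics/ov_top0.png

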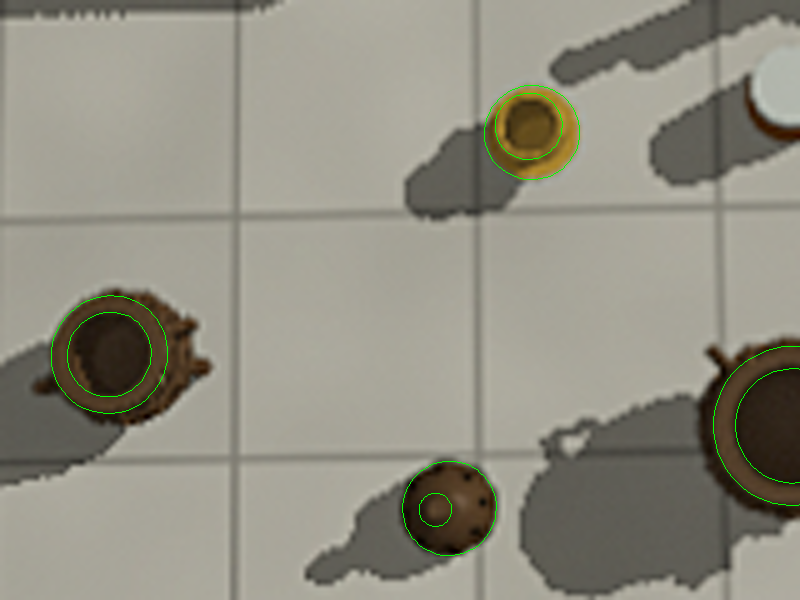

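View pics/ov_side0.png

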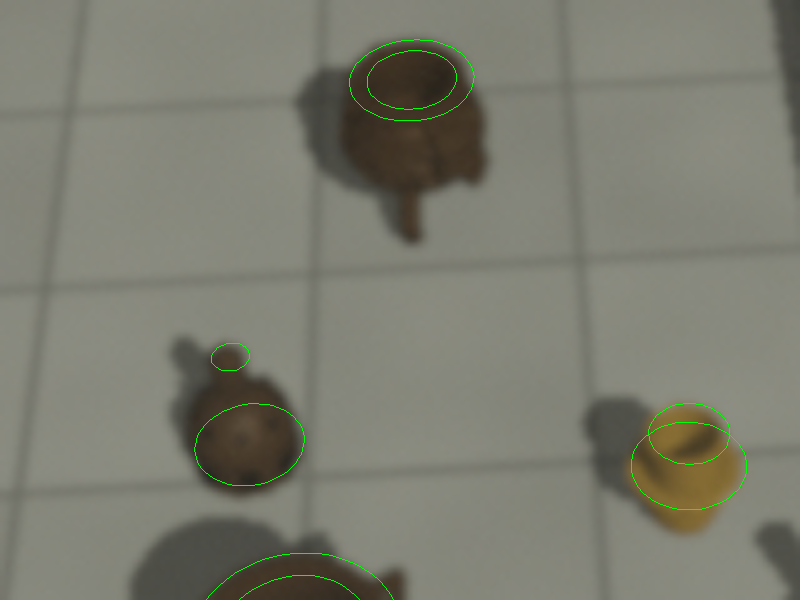

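View pics/ov_side1.png

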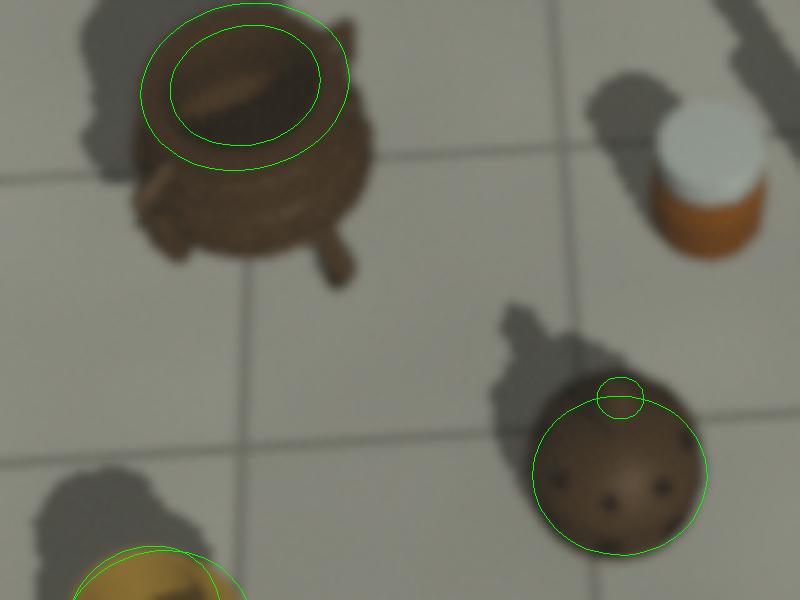

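View pics/ov_top1.png

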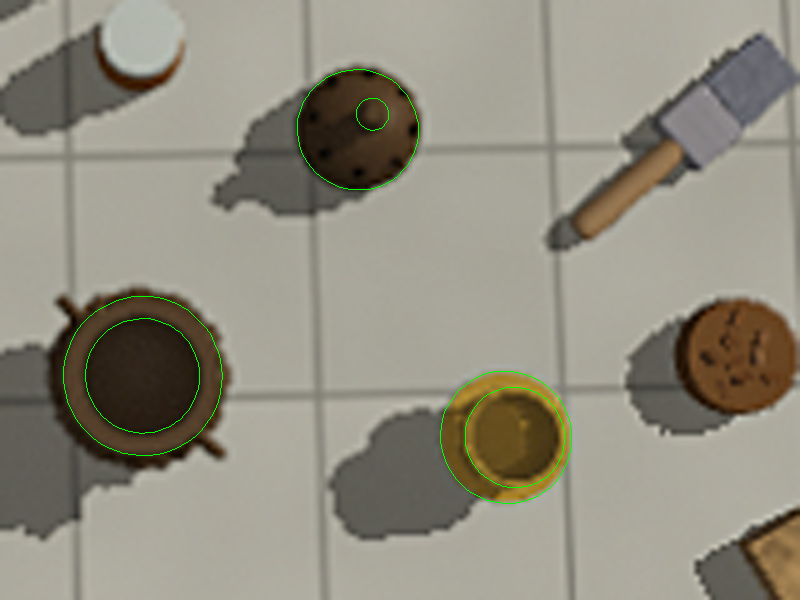

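The predicted circles fall on the parts to within about 1 px in both views. In crop pixels the knobs are at top (435,510) and (373,113), and the rims are concentric. I'll turn the jaws along world x and head for the large liner.

```bash
python3 -m jog '{"offset":[[-40,-45,0],[-80,-90,0],[-120,-135,0],[-160,-180,0],[-200,-225,0],[-240,-270,0],[-280,-315,0],[-320,-360,0],[-360,-405,0],[-396,-449,0]],"yaw":[0.117,0.234,0.351,0.468,0.585,0.702,0.819,0.936,1.053,1.17],"fingers":[1,1,1,1,1,1,1,1,1,1]}' 40
```

```text
time: 1.35
tcp_pos: [384.4, -110.2, 196.2]
eef_rot: [[0.005, 1.0, -0.001], [1.0, -0.005, -0.001], [-0.001, -0.001, -1.0]]
force: [0.3, 0.4, -0.2]
opening: 85.3
```

```bash
python3 -m jog '{"offset":[[-53,18,30],[-106,36,60],[-106,36,90],[-106,36,115],[-106,36,130],[-106,36,140],[-106,36,147],[-106,36,150],[-106,36,150]],"yaw":[0,0,0,0,0,0,0,0,0],"fingers":[1,1,1,1,1,1,1,1,1]}'
python3 - <<'E'
from h import *
for n in("top","side"):
    cv2.imwrite(f"pics/{n}1.png",cv2.cvtColor(camera(n),cv2.COLOR_RGB2BGR))
crop("pics/top1.png","pics/top1c.png",310,215,120,90,6)
crop("pics/side1.png","pics/side1c.png",140,270,120,90,6)
E
```

```text
time: 2.48
tcp_pos: [420.1, -216.7, 46.6]
eef_rot: [[0.005, 1.0, -0.0], [1.0, -0.005, -0.002], [-0.002, -0.0, -1.0]]
force: [-0.5, 0.2, -0.6]
opening: 85.1
```

View pics/top1c.png

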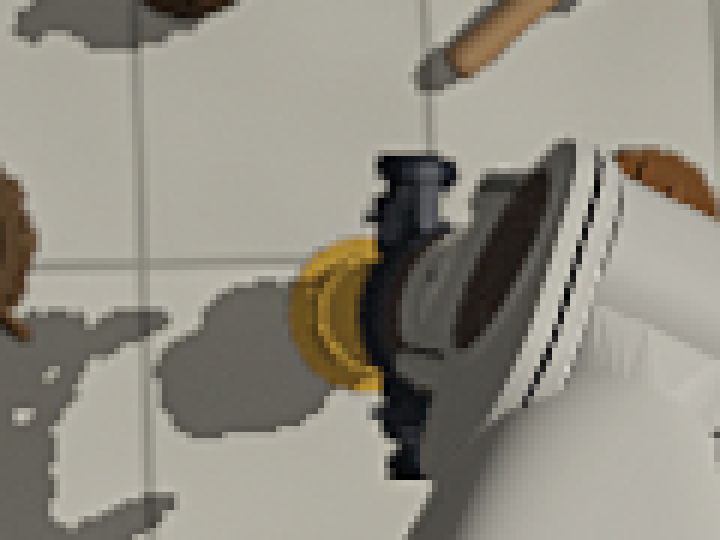

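View pics/side1c.png

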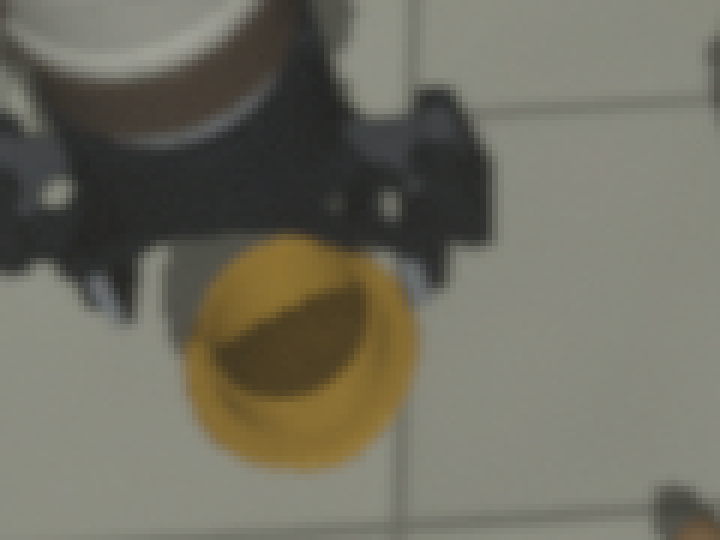

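The gripper straddles the collar, with tips in the side crop at (115,310) and (425,290). Closing.

```bash
python3 -m jog '{"offset":[[0,0,1],[0,0,1],[0,0,1],[0,0,1],[0,0,1],[0,0,1],[0,0,1],[0,0,1]],"yaw":[0,0,0,0,0,0,0,0],"fingers":[0.6,0.6,0.55,0.5,0.4,0.4,0.4,0.4]}' 40
python3 -m jog '{"offset":[[0,0,-10],[0,0,-30],[0,0,-60],[0,0,-90],[0,0,-115],[0,0,-125],[0,0,-125]],"yaw":[0,0,0,0,0,0,0],"fingers":[0.4,0.4,0.4,0.4,0.4,0.4,0.4]}'
python3 - <<'E'
from h import *
for n in("top","side"):
    cv2.imwrite(f"pics/{n}2.png",cv2.cvtColor(camera(n),cv2.COLOR_RGB2BGR))
crop("pics/top2.png","pics/top2c.png",310,215,120,90,6)
crop("pics/side2.png","pics/side2c.png",130,230,120,90,6)
E
```

```text
time: 3.58
tcp_pos: [420.3, -216.8, 45.8]
eef_rot: [[0.005, 1.0, 0.0], [1.0, -0.005, -0.002], [-0.002, 0.0, -1.0]]
force: [0.6, -0.0, -0.2]
opening: 34.2
time: 4.45
tcp_pos: [420.6, -216.7, 171.4]
eef_rot: [[0.005, 1.0, 0.002], [1.0, -0.005, -0.003], [-0.003, 0.002, -1.0]]
force: [0.2, 0.6, 0.3]
opening: 34.3
```

View pics/top2c.png

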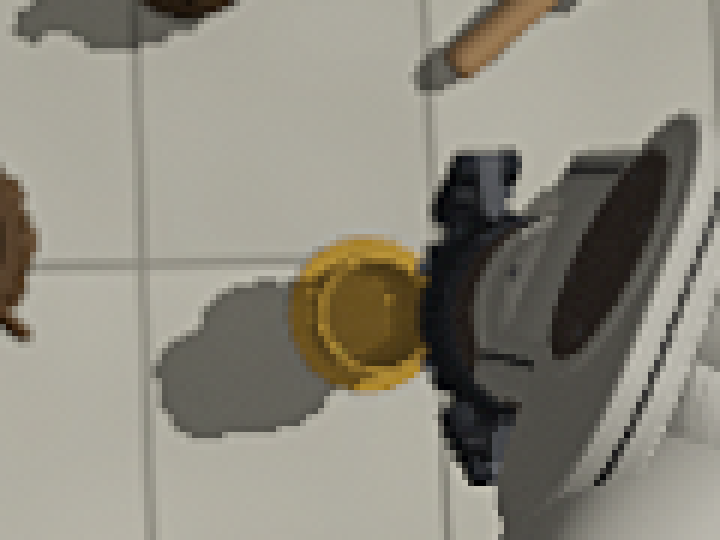

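View pics/side2c.png

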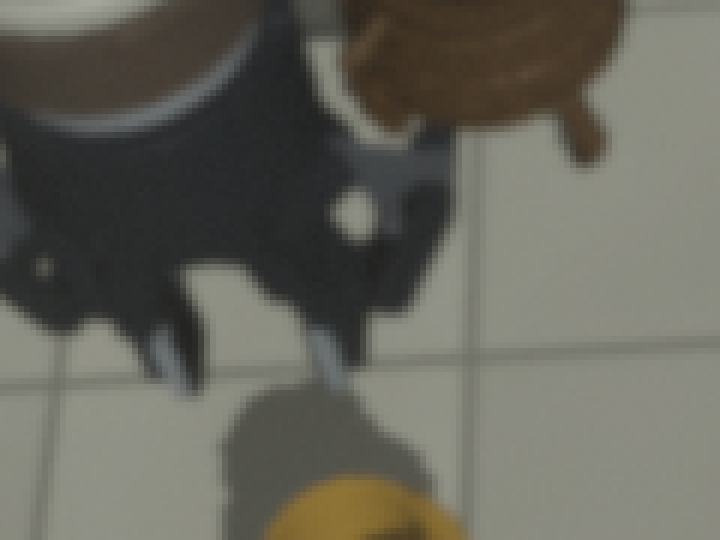

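The gripper closed to 34 mm without the liner; in the side crop the tips are empty at (185,390) and (335,385), and the liner stands where it was. I'll measure where the tips really are against the reported TCP.

```bash
python3 - <<'E'
from h import *
# side1c crop origin (140,270) scale 6 ; side2c origin (130,230)
f=lambda u,v,o:((u+.5)/6-.5+o[0],(v+.5)/6-.5+o[1])
for nm,pts,o,x,y in(("open",[(118,318),(420,305)],(140,270),420.1,-216.7),("34",[(185,392),(338,388)],(130,230),420.6,-216.7)):
    for p in pts:
        oo,d=ray("side",f(*p,o)); 
        s=(y-oo[1])/d[1]; print(nm,"on plane y=tcp:",oo+s*d)
print(proj("side",[[420,-216,70],[449,-216,70],[391,-216,70]]) ,)
E
crop(){ :; }; python3 -c "
from h import *
crop('pics/side2.png','pics/side2d.png',120,280,120,90,6)"
```

```text
open on plane y=tcp: [ 367.11667132 -216.7          80.77826496]
open on plane y=tcp: [ 462.20533793 -216.7          75.8491559 ]
34 on plane y=tcp: [ 393.49924509 -216.7         193.57047944]
34 on plane y=tcp: [ 436.29254161 -216.7         190.163061  ]
[[188.05461605 322.72499479]
 [203.12652956 321.75109608]
 [172.95578169 323.69740968]]
```

View pics/side2d.png

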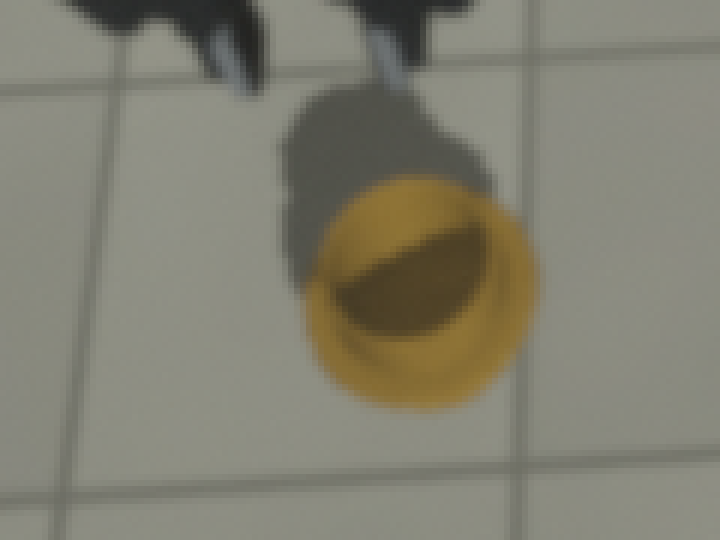

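Run:
```python
from h import *
for n,o in(("top",(360,220)),("side",(110,250))):
    v=cv2.imread(f"pics/{n}2.png");s=10;x,y=o
    w=cv2.resize(v[y:y+60,x:x+80],None,fx=s,fy=s,interpolation=cv2.INTER_CUBIC)
    w=cv2.convertScaleAbs(w,alpha=1.6,beta=10)
    for sg in(-17,17):
      for z,c in((171,(0,0,255)),(180,(0,255,0)),(190,(255,0,0))):
        q=(proj(n,[[420.6+sg,-216.7-11,z],[420.6+sg,-216.7+11,z]])-[x,y]+.5)*s-.5
        cv2.line(w,*[tuple(int(k) for k in a) for a in q],c,1)
    cv2.imwrite(f"pics/tip_{n}.png",w)
```

```text
(no output)
```

View pics/tip_top.png

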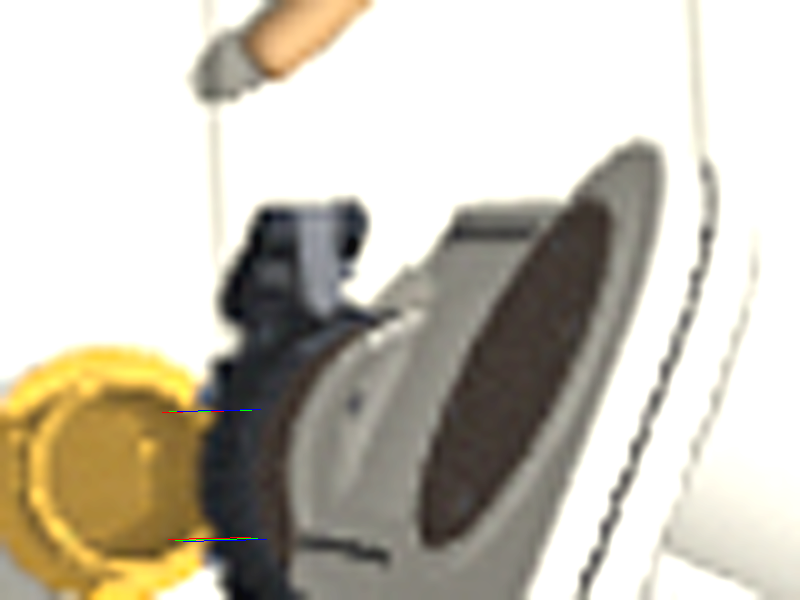

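View pics/tip_side.png

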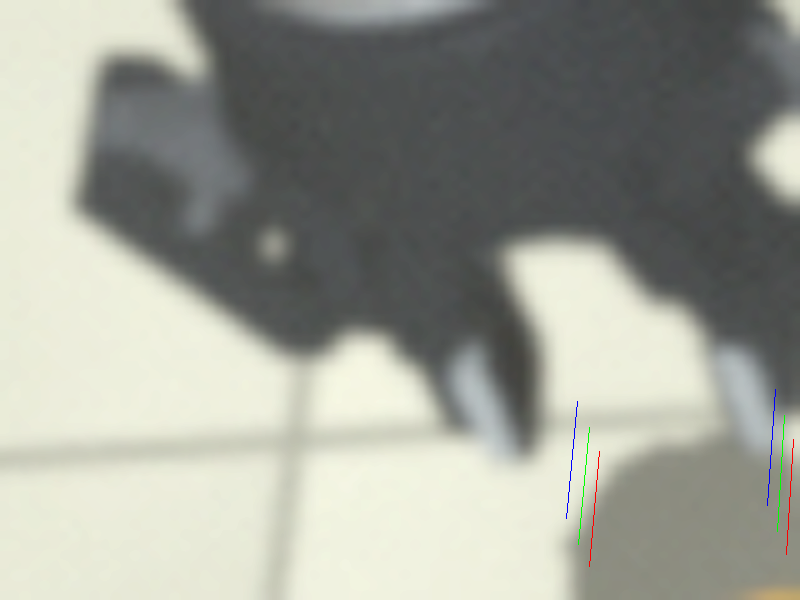

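The overlaid predictions for the tips at the reported TCP miss the seen tips in the side view: seen at (515,455), predicted near (585,500). I'll check the start pictures the same way to learn the offset.

Run:
```python
from h import *
T=np.array([194.8,459.8,195.5]);Y=np.array([.39,.92,0]);X=np.array([-.92,.39,0])
for n,o in(("top",(70,340)),("side",(60,0))):
    v=cv2.imread(f"pics/{n}0.png");s=10;x,y=o
    w=cv2.resize(v[y:y+60,x:x+80],None,fx=s,fy=s,interpolation=cv2.INTER_CUBIC)
    w=cv2.convertScaleAbs(w,alpha=1.6,beta=10)
    for sg in(-42.5,42.5):
      for dz,c in((0,(0,0,255)),(13,(0,255,0)),(30,(255,0,0))):
        P=T+Y*sg+[0,0,dz]
        q=(proj(n,[P-11*X,P+11*X])-[x,y]+.5)*s-.5
        cv2.line(w,*[tuple(int(k) for k in a) for a in q],c,2)
    cv2.imwrite(f"pics/tip0_{n}.png",w)
```

```text
(no output)
```

View pics/tip0_top.png

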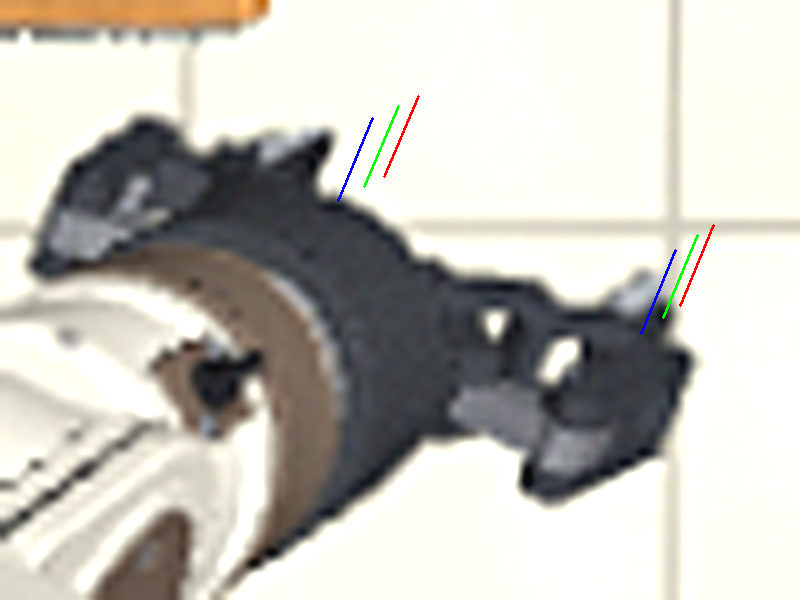

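View pics/tip0_side.png

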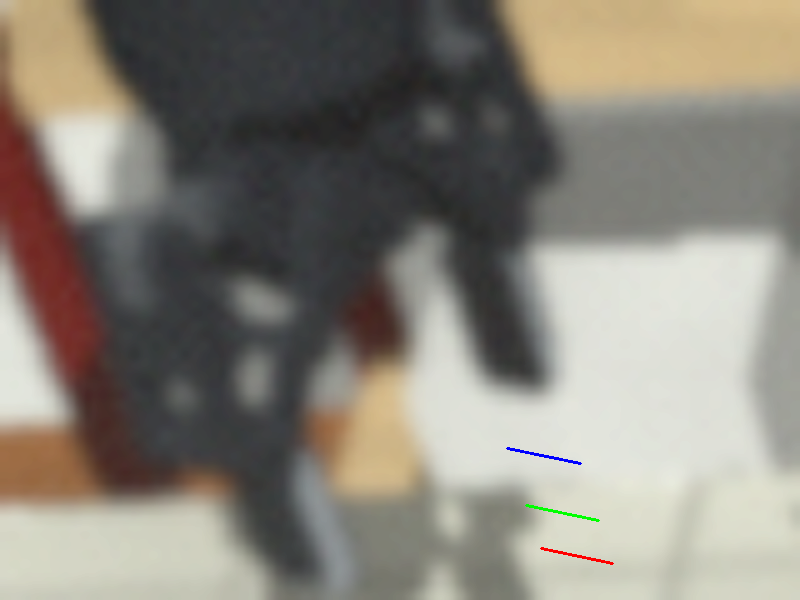

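Run:
```python
from h import *
a=tri((99.5,353.8),(111.5,38.0));b=tri((133.5,368.5),(91,57.6))
print(a,b,(a[0]+b[0])/2,np.linalg.norm(a[0]-b[0]))
print(-calibration("top")["R"].T@calibration("top")["t"],-calibration("side")["R"].T@calibration("side")["t"])
```

```text
(array([214.36338451, 504.70126489, 243.26952965]), np.float64(9.809434890876535)) (array([178.57856884, 417.5415126 , 245.06794146]), np.float64(9.55718540012873)) [196.47097668 461.12138874 244.16873556] 94.23698710109244
[ 432.10619227   39.88512019 1362.53850777] [ 574.94243945 -573.59126307  886.34318193]
```

The parts' positions hold in both views, but the tips come out well above the reported TCP. I'll calibrate by touch: shut the fingers and descend slowly on free bench at about (420,-125).

```bash
python3 -m jog '{"offset":[[45,0,0],[92,0,20],[92,0,50],[92,0,80],[92,0,100],[92,0,110],[92,0,115],[92,0,115]],"yaw":[0,0,0,0,0,0,0,0],"fingers":[0,0,0,0,0,0,0,0]}' 40
python3 - <<'E'
from h import *
for n in("top","side"):
    cv2.imwrite(f"pics/{n}3.png",cv2.cvtColor(camera(n),cv2.COLOR_RGB2BGR))
crop("pics/top3.png","pics/top3c.png",290,205,120,90,6)
crop("pics/side3.png","pics/side3c.png",130,230,120,90,6)
E
```

```text
time: 5.55
tcp_pos: [420.0, -124.5, 54.8]
eef_rot: [[0.005, 1.0, -0.001], [1.0, -0.005, -0.001], [-0.001, -0.001, -1.0]]
force: [0.4, -0.1, -0.1]
opening: -0.4
```

View pics/side3c.png

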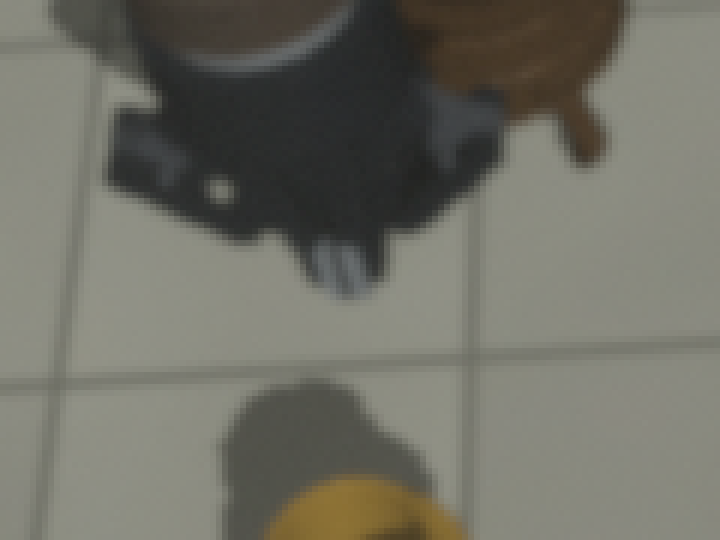

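View pics/top3c.png

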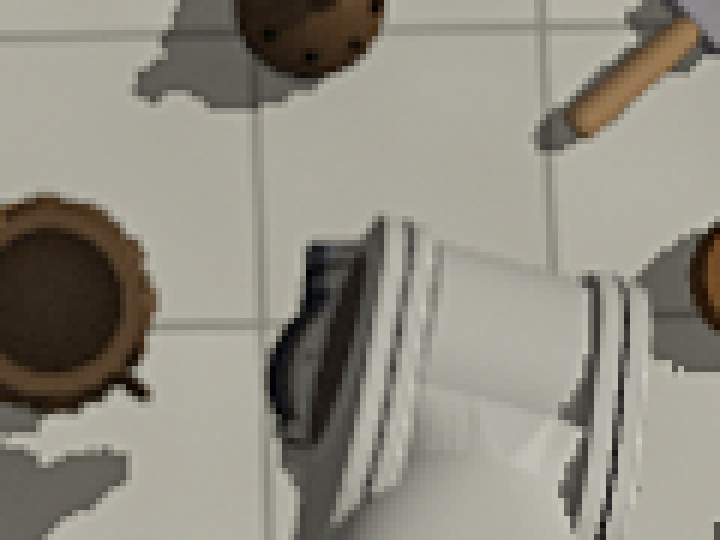

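In the side crop the shut tip shows at (345,297), pixel (187.0,279.1). Now a gradual descent to find the bench.

```bash
python3 - <<'E'
from h import *
for z in(54.8,65,75,85,95,105): print(z,onz("side",(187.0,279.2),z).round(1))
for z in(120,150): print("body edge",onz("top",(334.8,266),z).round(1))
E
python3 -m jog '{"offset":[[0,0,8],[0,0,16],[0,0,24],[0,0,32],[0,0,36],[0,0,36]],"yaw":[0,0,0,0,0,0],"fingers":[0,0,0,0,0,0]}'
```

```text
54.8 [ 409.6 -112.7   54.8]
65 [ 411.6 -118.3   65. ]
75 [ 413.6 -123.9   75. ]
85 [ 415.6 -129.4   85. ]
95 [ 417.6 -134.9   95. ]
105 [ 419.6 -140.5  105. ]
body edge [ 425.9 -100.8  120. ]
body edge [426.  -97.4 150. ]
time: 6.4
tcp_pos: [420.2, -124.6, 19.0]
eef_rot: [[0.005, 1.0, -0.001], [1.0, -0.005, -0.001], [-0.001, -0.001, -1.0]]
force: [-0.2, -0.6, -0.6]
opening: 0.1
```

```bash
python3 -m jog '{"offset":[[0,0,4],[0,0,8],[0,0,12],[0,0,15],[0,0,18],[0,0,18]],"yaw":[0,0,0,0,0,0],"fingers":[0,0,0,0,0,0]}'
python3 - <<'E'
from h import *
for n in("top","side"):
    cv2.imwrite(f"pics/{n}4.png",cv2.cvtColor(camera(n),cv2.COLOR_RGB2BGR))
crop("pics/top4.png","pics/top4c.png",290,205,120,90,6)
crop("pics/side4.png","pics/side4c.png",130,230,120,90,6)
s=env.get_state();print(s['qpos'],s['force'],s['tcp_pos'])
E
```

```text
time: 7.15
tcp_pos: [419.9, -124.5, 0.8]
eef_rot: [[0.005, 1.0, -0.001], [1.0, -0.005, -0.001], [-0.001, -0.001, -1.0]]
force: [-0.1, 0.0, 0.0]
opening: -0.2
[-16.45044943  18.13725768 -26.34586986  45.5323362   -0.08337042
  73.81675074] [ 0.4098219  -0.15417951  0.65314035] [ 420.21429031 -124.59151843    1.04401685]
```

View pics/side4c.png

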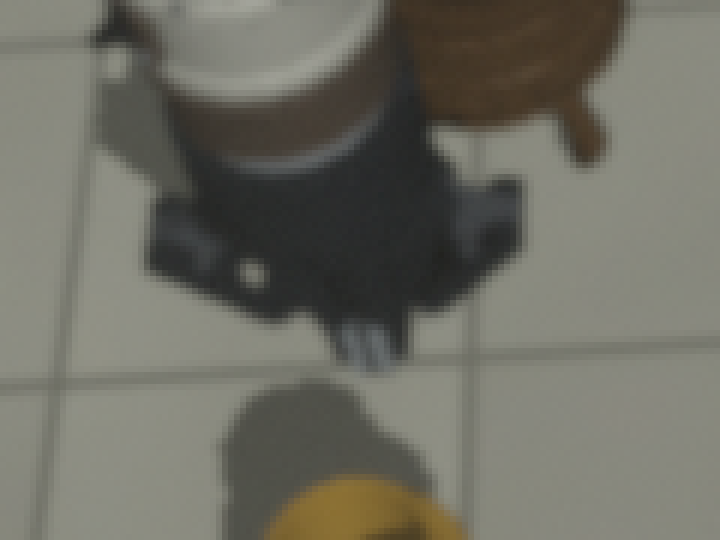

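View pics/top4c.png

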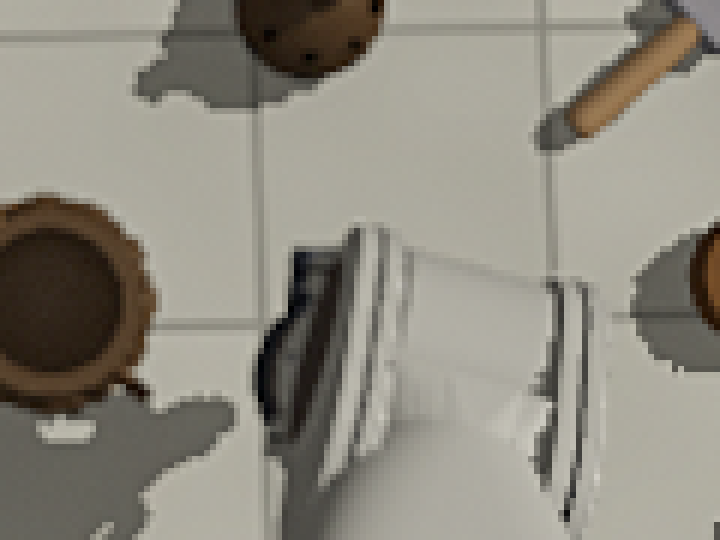

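TCP reads 1 mm with no contact, and in the side view the shut tip at (370,370) has no shadow close to it, so it is still well above the bench. I'll continue down slowly, watching the force.

```bash
python3 -m jog '{"offset":[[0,0,4],[0,0,8],[0,0,12],[0,0,16],[0,0,20],[0,0,20]],"yaw":[0,0,0,0,0,0],"fingers":[0,0,0,0,0,0]}'
python3 -m jog '{"offset":[[0,0,3],[0,0,6],[0,0,9],[0,0,9]],"yaw":[0,0,0,0],"fingers":[0,0,0,0]}'
```

```text
time: 8.0
tcp_pos: [419.8, -124.5, -19.4]
eef_rot: [[0.005, 1.0, -0.002], [1.0, -0.005, -0.001], [-0.001, -0.002, -1.0]]
force: [-0.9, -0.6, -0.5]
opening: -0.1
time: 8.5
tcp_pos: [419.5, -124.5, -28.7]
eef_rot: [[0.005, 1.0, -0.002], [1.0, -0.005, -0.001], [-0.001, -0.002, -1.0]]
force: [-0.1, -0.7, 1.0]
opening: -0.1
```

```bash
python3 -m jog '{"offset":[[0,0,2],[0,0,4],[0,0,6],[0,0,6]],"yaw":[0,0,0,0],"fingers":[0,0,0,0]}'
python3 -m jog '{"offset":[[0,0,2],[0,0,4],[0,0,4]],"yaw":[0,0,0],"fingers":[0,0,0]}'
python3 -m jog '{"offset":[[0,0,2],[0,0,3],[0,0,3]],"yaw":[0,0,0],"fingers":[0,0,0]}'
python3 -m jog '{"offset":[[0,0,2],[0,0,3],[0,0,3]],"yaw":[0,0,0],"fingers":[0,0,0]}'
python3 - <<'E'
from h import *
for n in("top","side"):
    cv2.imwrite(f"pics/{n}5.png",cv2.cvtColor(camera(n),cv2.COLOR_RGB2BGR))
crop("pics/side5.png","pics/side5c.png",130,230,120,90,6)
E
```

```text
time: 9.0
tcp_pos: [419.5, -124.4, -34.7]
eef_rot: [[0.005, 1.0, -0.002], [1.0, -0.005, -0.001], [-0.001, -0.002, -1.0]]
force: [0.5, -0.5, -0.1]
opening: 0.3
time: 9.38
tcp_pos: [419.8, -124.5, -35.1]
eef_rot: [[0.005, 1.0, -0.001], [1.0, -0.005, -0.001], [-0.001, -0.001, -1.0]]
force: [-10.5, 3.6, 38.1]
opening: -0.0
time: 9.75
tcp_pos: [419.8, -124.5, -35.1]
eef_rot: [[0.005, 1.0, 0.001], [1.0, -0.005, -0.002], [-0.002, 0.001, -1.0]]
force: [-9.1, 2.7, 31.2]
opening: -0.1
time: 10.12
tcp_pos: [419.8, -124.5, -35.1]
eef_rot: [[0.005, 1.0, 0.002], [1.0, -0.005, -0.002], [-0.002, 0.002, -1.0]]
force: [-9.1, 2.3, 32.2]
opening: -0.0
```

View pics/side5c.png

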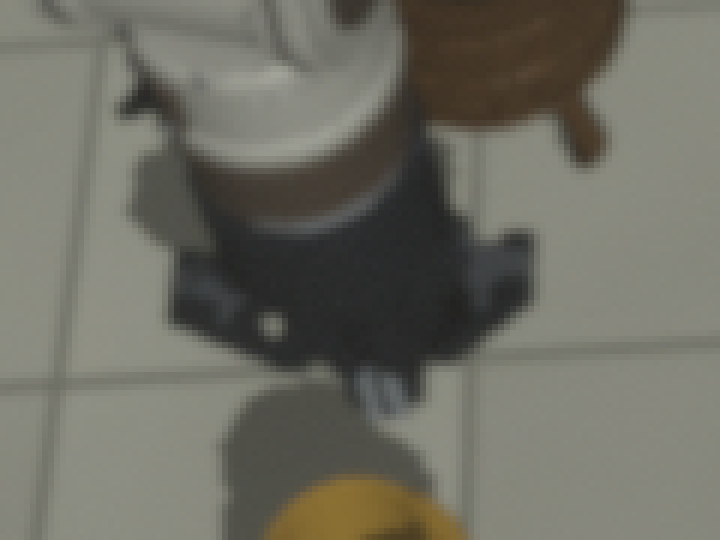

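Contact at a reported TCP z of −35.1, so the real tips are 35 mm above the reported TCP. With the tip known to be at z=0 and seen at (385,415) in the crop, I can read off the lateral offset.

```bash
python3 - <<'E'
from h import *
f=lambda u,v:((u+.5)/6-.5+130,(v+.5)/6-.5+230)
for p in((385,415),(385,405),(375,415)): print(onz("side",f(*p),0).round(1))
# same for pose3: tip at z=54.8+35
print(onz("side",(187.0,279.2),90).round(1), onz("side",(191.2,291.3),36).round(1))
v=cv2.imread("pics/side5.png");x,y=130,230;s=10
x,y=165,270;w=cv2.resize(v[y:y+55,x:x+60],None,fx=s,fy=s,interpolation=cv2.INTER_CUBIC);cv2.imwrite("pics/side5d.png",cv2.convertScaleAbs(w,alpha=1.5,beta=0))
E
python3 -m jog '{"offset":[[0,0,-20],[0,0,-60],[0,0,-100],[0,0,-100]],"yaw":[0,0,0,0],"fingers":[0,0,0,0]}'
```

```text
[ 416.  -131.2    0. ]
[ 415.9 -127.2    0. ]
[ 412.4 -130.9    0. ]
[ 416.6 -132.2   90. ] [ 416.3 -131.6   36. ]
time: 10.72
tcp_pos: [422.6, -125.2, 68.0]
eef_rot: [[0.005, 1.0, 0.009], [1.0, -0.005, -0.004], [-0.004, 0.009, -1.0]]
force: [0.5, 0.4, 0.6]
opening: 0.0
```

View pics/side5d.png

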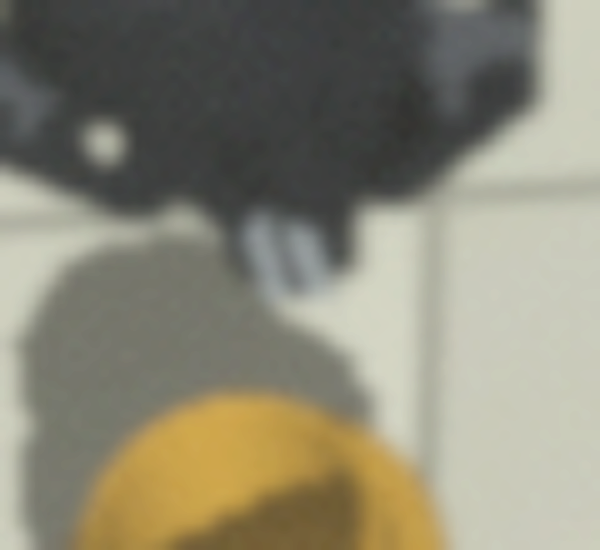

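The offset is purely vertical: laterally the tip agrees with the report to about 2 mm. So tip z = reported z + 35, plus up to 13 when open. The large liner needs a reported z of about 8.

```bash
python3 -m jog '{"offset":[[-30,-2,0],[-60,-2,0],[-91,-2,0],[-91,-2,15],[-91,-2,30],[-91,-2,45],[-91,-2,55],[-91,-2,60],[-91,-2,60]],"yaw":[0,0,0,0,0,0,0,0,0],"fingers":[1,1,1,1,1,1,1,1,1]}' 40
python3 -m jog '{"offset":[[0,0,0],[0,0,0],[0,0,0],[0,0,0],[0,0,0],[0,0,0]],"yaw":[0,0,0,0,0,0],"fingers":[0.7,0.5,0.4,0.4,0.4,0.4]}' 40
```

```text
time: 11.85
tcp_pos: [420.4, -216.2, 8.0]
eef_rot: [[0.005, 1.0, 0.008], [1.0, -0.005, -0.004], [-0.004, 0.008, -1.0]]
force: [0.9, -0.4, 0.6]
opening: 85.2
time: 12.6
tcp_pos: [420.8, -216.5, 8.9]
eef_rot: [[0.005, 1.0, 0.009], [1.0, -0.005, -0.004], [-0.004, 0.009, -1.0]]
force: [-1.9, 0.6, 6.2]
opening: 57.2
```

Gripped at 57.2 mm, as the collar should be. I'll lift and look.

```bash
python3 -m jog '{"offset":[[0,0,-5],[0,0,-20],[0,0,-50],[0,0,-80],[0,0,-110],[0,0,-140],[0,0,-150],[0,0,-150]],"yaw":[0,0,0,0,0,0,0,0],"fingers":[0.4,0.4,0.4,0.4,0.4,0.4,0.4,0.4]}' 40
python3 - <<'E'
from h import *
for n in("top","side"):
    cv2.imwrite(f"pics/{n}6.png",cv2.cvtColor(camera(n),cv2.COLOR_RGB2BGR))
crop("pics/side6.png","pics/side6c.png",110,200,140,105,5)
E
```

```text
time: 13.6
tcp_pos: [419.6, -215.9, 158.9]
eef_rot: [[0.005, 1.0, 0.01], [1.0, -0.005, -0.005], [-0.005, 0.01, -1.0]]
force: [0.7, 0.2, -2.8]
opening: 56.8
```

View pics/side6c.png

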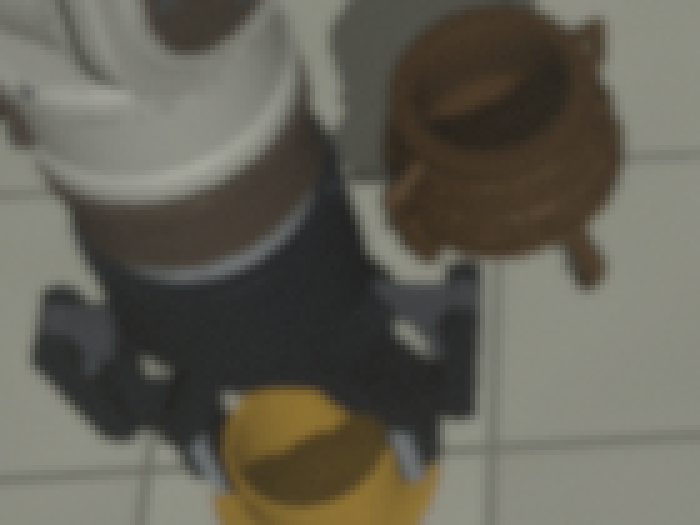

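```bash
python3 -m jog '{"offset":[[30,6,0],[80,15,0],[130,24,0],[180,34,0],[210,39,0],[217,41,0],[217,41,0],[217,41,0]],"yaw":[0,0,0,0,0,0,0,0],"fingers":[0.4,0.4,0.4,0.4,0.4,0.4,0.4,0.4]}' 40
python3 - <<'E'
from h import *
for n in("top","side"):
    cv2.imwrite(f"pics/{n}7.png",cv2.cvtColor(camera(n),cv2.COLOR_RGB2BGR))
crop("pics/side7.png","pics/side7c.png",130,150,140,105,5)
crop("pics/top7.png","pics/top7c.png",230,200,140,105,5)
E
```

```text
time: 14.7
tcp_pos: [460.2, 0.5, 156.7]
eef_rot: [[0.006, 1.0, 0.006], [1.0, -0.006, -0.004], [-0.004, 0.006, -1.0]]
force: [-0.8, -0.2, -1.0]
opening: 57.1
```

View pics/side7c.png

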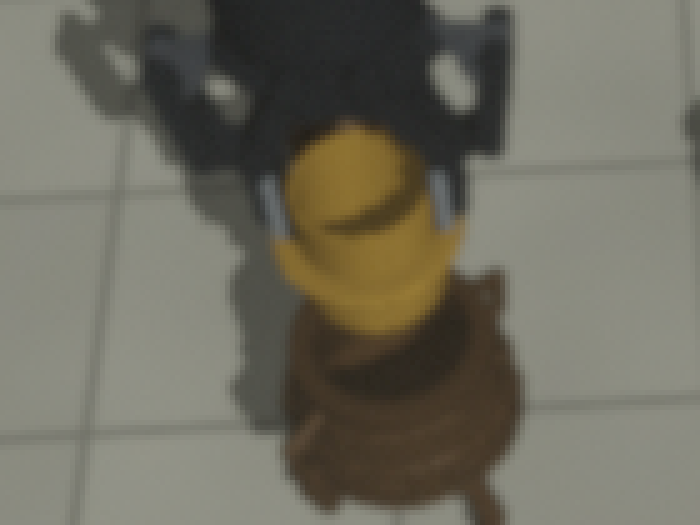

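View pics/top7c.png

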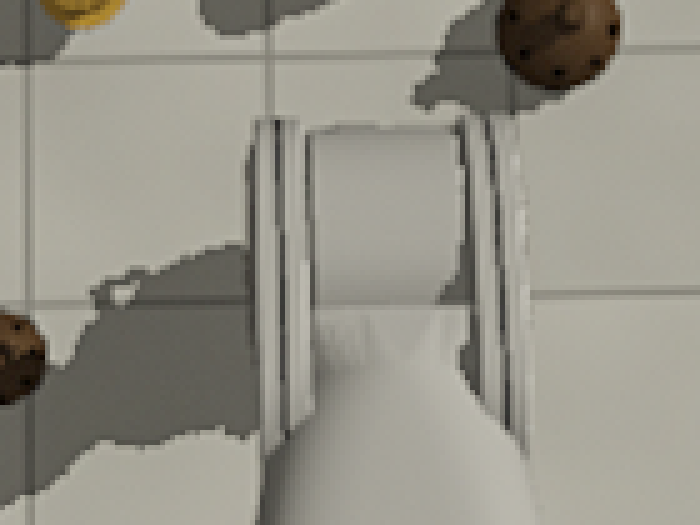

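The side view shows the liner held upright above the mouth; the top view is hidden by the arm. I'll check the side view against the predicted circles.

```bash
cat > ov.py <<'E'
from h import *
def circ(c,r,z): t=np.linspace(0,2*np.pi,60);return np.c_[c[0]+r*np.cos(t),c[1]+r*np.sin(t),0*t+z]
def ov(n,src,out,x,y,A,s=8,w=90,h=70):
    v=cv2.imread(src);m=cv2.convertScaleAbs(cv2.resize(v[y:y+h,x:x+w],None,fx=s,fy=s,interpolation=cv2.INTER_CUBIC),alpha=1.4)
    for c,r,z in A:
        q=(proj(n,circ(c,r,z))-[x,y]+.5)*s-.5
        cv2.polylines(m,[q.round().astype(int)],True,(0,255,0),1)
    cv2.imwrite(out,m)
E
python3 - <<'E'
from ov import *
c=(460,.8)
ov("side","pics/side7.png","pics/side7d.png",165,165,[(c,39,148+44),(c,29,148+70),(c,22.5,148),((459.5,1),32,118),((459.5,1),44.5,118)])
E
```

```text
(no output)
```

View pics/side7d.png

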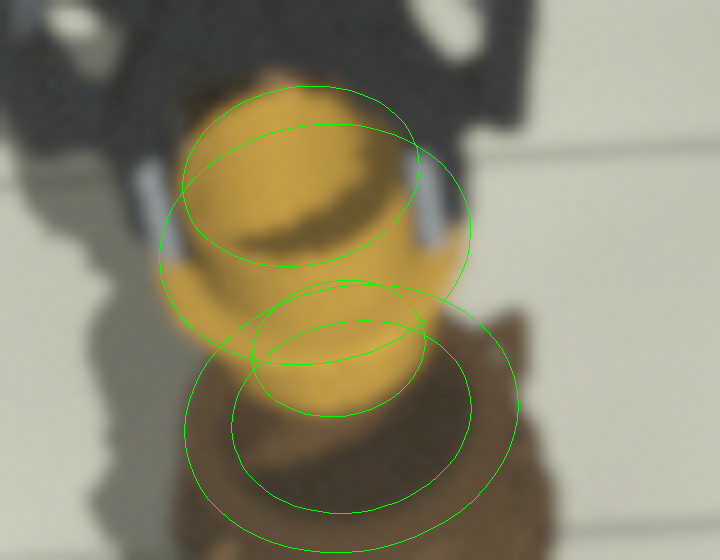

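The held liner and mouth line up within about 1 mm of prediction. Lowering.

```bash
python3 -m jog '{"offset":[[0,-0.5,10],[0,-0.5,20],[0,-0.5,30],[0,-0.5,40],[0,-0.5,50],[0,-0.5,58],[0,-0.5,63],[0,-0.5,66],[0,-0.5,66]],"yaw":[0,0,0,0,0,0,0,0,0],"fingers":[0.4,0.4,0.4,0.4,0.4,0.4,0.4,0.4,0.4]}' 40
python3 -m jog '{"offset":[[0,0,1],[0,0,2],[0,0,2],[0,0,2]],"yaw":[0,0,0,0],"fingers":[0.4,0.4,0.4,0.4]}' 40
```

```text
time: 15.92
tcp_pos: [460.3, 0.2, 90.9]
eef_rot: [[0.006, 1.0, 0.007], [1.0, -0.006, -0.004], [-0.003, 0.007, -1.0]]
force: [-0.7, -0.3, -0.9]
opening: 56.9
time: 16.42
tcp_pos: [460.4, 0.1, 89.0]
eef_rot: [[0.006, 1.0, 0.007], [1.0, -0.006, -0.004], [-0.004, 0.007, -1.0]]
force: [-0.7, 0.0, -2.0]
opening: 56.8
```

```bash
python3 -m jog '{"offset":[[0.5,-0.5,1],[0.5,-0.5,2],[0.5,-0.5,2],[0.5,-0.5,2]],"yaw":[0,0,0,0],"fingers":[0.4,0.4,0.4,0.4]}' 40
python3 -m jog '{"offset":[[0,0,0.5],[0,0,1],[0,0,1],[0,0,1]],"yaw":[0,0,0,0],"fingers":[0.4,0.4,0.4,0.4]}' 40
```

```text
time: 16.92
tcp_pos: [459.9, 0.7, 86.9]
eef_rot: [[0.006, 1.0, 0.007], [1.0, -0.006, -0.004], [-0.003, 0.007, -1.0]]
force: [-0.7, 0.1, -2.5]
opening: 57.1
time: 17.42
tcp_pos: [460.3, 0.6, 86.6]
eef_rot: [[0.006, 1.0, 0.008], [1.0, -0.006, -0.004], [-0.003, 0.008, -1.0]]
force: [-2.0, -0.3, 5.6]
opening: 57.0
```

Contact comes at the expected height (86.6). Release and rise.

```bash
python3 -m jog '{"offset":[[0,0,0],[0,0,0],[0,0,0],[0,0,-2],[0,0,-10],[0,0,-30],[0,0,-60],[0,0,-100],[0,0,-100]],"yaw":[0,0,0,0,0,0,0,0,0],"fingers":[0.75,0.85,0.9,0.95,1,1,1,1,1]}' 40
python3 - <<'E'
from ov import *
for n in("side",):
    cv2.imwrite(f"pics/{n}8.png",cv2.cvtColor(camera(n),cv2.COLOR_RGB2BGR))
c=(459.5,1)
ov("side","pics/side8.png","pics/side8d.png",165,165,[(c,39,122),(c,29,148),(c,44.5,118)])
E
```

```text
time: 18.55
tcp_pos: [462.2, 1.0, 190.5]
eef_rot: [[0.006, 1.0, 0.016], [1.0, -0.006, -0.003], [-0.003, 0.016, -1.0]]
force: [0.5, -0.1, 0.3]
opening: 85.4
```

View pics/side8d.png

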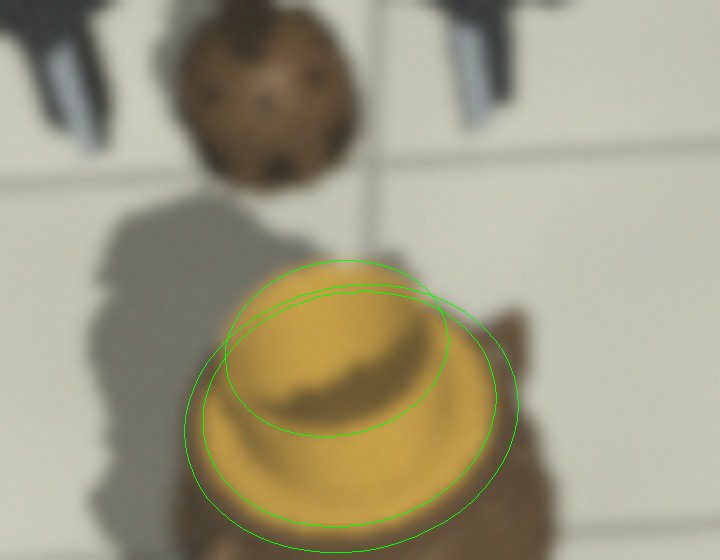

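The large liner sits home: the seen flange and collar lie on the predicted circles at seat height. Next, the small liner at (641.5,152).

```bash
python3 -m jog '{"offset":[[30,36,0],[60,72,0],[90,108,0],[120,144,20],[150,178,60],[151,179,100],[151,179,130],[151,179,130]],"yaw":[0,0,0,0,0,0,0,0],"fingers":[1,1,1,1,1,1,1,1]}' 40
python3 - <<'E'
from ov import *
for n in("side","top"):
    cv2.imwrite(f"pics/{n}9.png",cv2.cvtColor(camera(n),cv2.COLOR_RGB2BGR))
c=(641.5,152)
ov("side","pics/side9.png","pics/side9d.png",245,130,[(c,29,38),(c,20,62)])
E
```

```text
time: 19.6
tcp_pos: [638.8, 149.7, 55.4]
eef_rot: [[0.006, 1.0, 0.003], [1.0, -0.006, -0.006], [-0.006, 0.003, -1.0]]
force: [-0.6, 1.2, 0.5]
opening: 85.3
```

View pics/side9d.png

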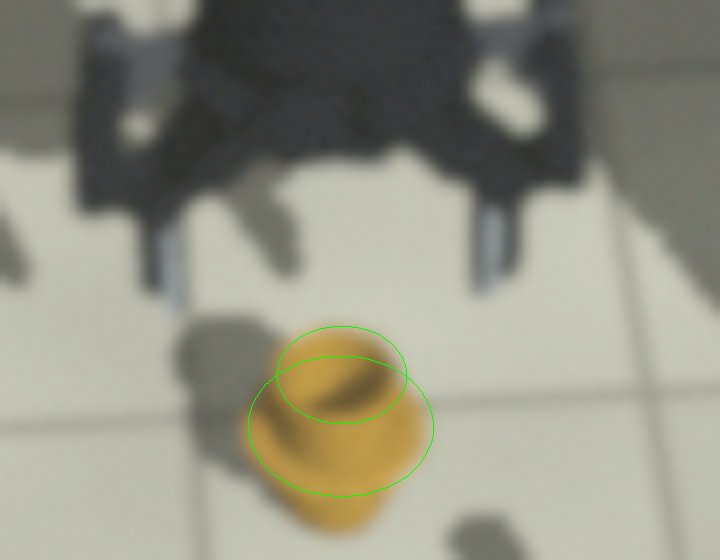

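```bash
python3 -m jog '{"offset":[[2.3,2,15],[2.3,2,30],[2.3,2,42],[2.3,2,49],[2.3,2,51],[2.3,2,51]],"yaw":[0,0,0,0,0,0],"fingers":[1,1,1,1,1,1]}' 40
python3 -m jog '{"offset":[[0,0,0],[0,0,0],[0,0,0],[0,0,0],[0,0,0],[0,0,0],[0,0,0]],"yaw":[0,0,0,0,0,0,0],"fingers":[0.7,0.5,0.3,0.25,0.25,0.25,0.25]}' 40
```

```text
time: 20.45
tcp_pos: [645.1, 152.4, 9.4]
eef_rot: [[0.007, 1.0, 0.012], [1.0, -0.006, -0.004], [-0.004, 0.012, -1.0]]
force: [-0.1, -0.4, -0.7]
opening: 85.1
time: 21.32
tcp_pos: [645.3, 152.6, 10.0]
eef_rot: [[0.006, 1.0, 0.013], [1.0, -0.006, -0.003], [-0.003, 0.013, -1.0]]
force: [-1.9, -0.2, 4.5]
opening: 38.9
```

Gripped at 38.9 mm, with the TCP at z = 10. Lift and check.

```bash
python3 -m jog '{"offset":[[0,0,-5],[0,0,-20],[0,0,-50],[0,0,-80],[0,0,-110],[0,0,-125],[0,0,-125]],"yaw":[0,0,0,0,0,0,0],"fingers":[0.25,0.25,0.25,0.25,0.25,0.25,0.25]}' 40
python3 - <<'E'
from ov import *
for n in("side",):
    cv2.imwrite(f"pics/{n}10.png",cv2.cvtColor(camera(n),cv2.COLOR_RGB2BGR))
s=env.get_state();print(s['tcp_pos']);b=s['tcp_pos'][2]-10;c=(s['tcp_pos'][0],s['tcp_pos'][1]-.6)
ov("side","pics/side10.png","pics/side10d.png",245,100,[(c,29,b+38),(c,20,b+62),(c,15.5,b)])
E
```

```text
time: 22.2
tcp_pos: [644.7, 153.2, 136.6]
eef_rot: [[0.007, 1.0, 0.016], [1.0, -0.006, -0.003], [-0.003, 0.016, -1.0]]
force: [0.2, -0.9, -0.3]
opening: 39.1
[643.72401467 152.95849028 134.93798527]
```

View pics/side10d.png

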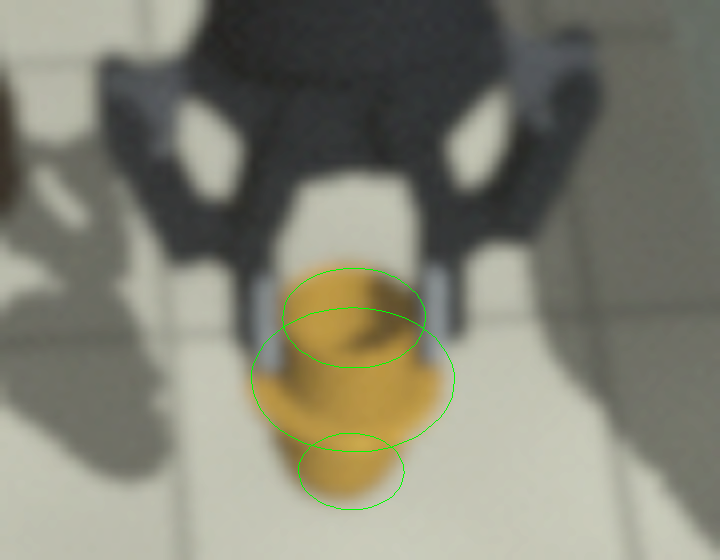

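```bash
python3 -m jog '{"offset":[[30,-17,-5],[78,-44,-5],[126,-71,-5],[174,-98,-5],[215,-120,-5],[235,-131,-5],[241,-134,-5],[241,-134,-5],[241,-134,-5]],"yaw":[0,0,0,0,0,0,0,0,0],"fingers":[0.25,0.25,0.25,0.25,0.25,0.25,0.25,0.25,0.25]}' 40
python3 - <<'E'
from ov import *
for n in("side","top"):
    cv2.imwrite(f"pics/{n}11.png",cv2.cvtColor(camera(n),cv2.COLOR_RGB2BGR))
s=env.get_state();print(s['tcp_pos']);b=s['tcp_pos'][2]-10;c=(s['tcp_pos'][0],s['tcp_pos'][1]-.6)
ov("side","pics/side11.png","pics/side11d.png",190,60,[(c,29,b+38),(c,20,b+62),(c,15.5,b),((509,393.8),24.5,92),((509,393.8),34,92)])
ov("top","pics/top11.png","pics/top11d.png",120,205,[(c,29,b+38),((509,393.8),24.5,92),((509,393.8),34,92)])
E
```

```text
time: 23.38
tcp_pos: [512.2, 393.3, 137.3]
eef_rot: [[0.009, 1.0, 0.013], [1.0, -0.009, -0.004], [-0.004, 0.013, -1.0]]
force: [-0.5, -0.2, -0.7]
opening: 39.0
[512.17429232 393.49087912 137.48788816]
```

View pics/side11d.png

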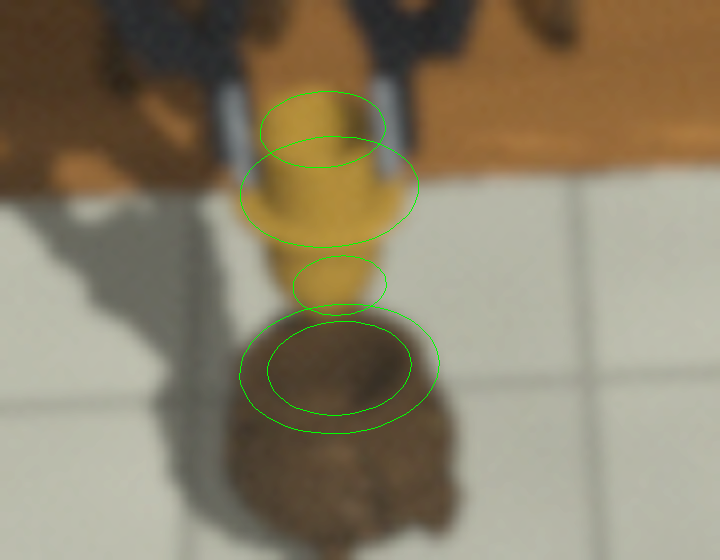

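View pics/top11d.png

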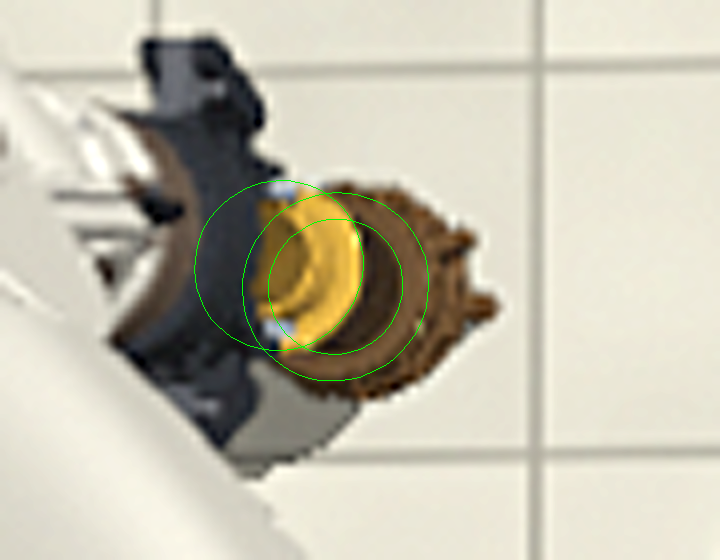

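The held liner and the small censer both show the same ~1 px side-view bias, so they agree relative to each other. The liner needs about −2.5 mm in x and +1 mm in y. Lowering with that correction.

```bash
python3 -m jog '{"offset":[[1.2,-2.6,8],[1.2,-2.8,16],[1.2,-3,24],[1.2,-3.1,34],[1.2,-3.2,44],[1.2,-3.3,52],[1.2,-3.4,59],[1.2,-3.4,64],[1.2,-3.4,64]],"yaw":[0,0,0,0,0,0,0,0,0],"fingers":[0.25,0.25,0.25,0.25,0.25,0.25,0.25,0.25,0.25]}' 40
python3 - <<'E'
from ov import *
for n in("top","side"):
    cv2.imwrite(f"pics/{n}12.png",cv2.cvtColor(camera(n),cv2.COLOR_RGB2BGR))
s=env.get_state();print(s['tcp_pos']);b=s['tcp_pos'][2]-10;c=(s['tcp_pos'][0]-.7,s['tcp_pos'][1]-.6)
ov("side","pics/side12.png","pics/side12d.png",190,60,[(c,29,b+38),(c,20,b+62),((509,393.8),34,92)])
ov("top","pics/top12.png","pics/top12d.png",120,205,[(c,29,b+38),((509,393.8),34,92)])
E
```

```text
time: 24.6
tcp_pos: [509.4, 394.3, 73.0]
eef_rot: [[0.009, 1.0, 0.012], [1.0, -0.009, -0.004], [-0.004, 0.012, -1.0]]
force: [-0.8, 0.6, -0.1]
opening: 39.1
[509.80697512 394.61898245  73.7243537 ]
```

View pics/side12d.png

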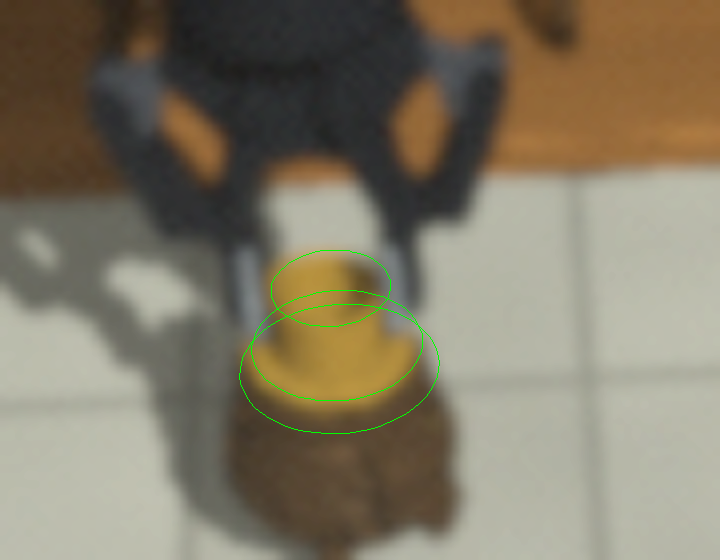

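View pics/top12d.png

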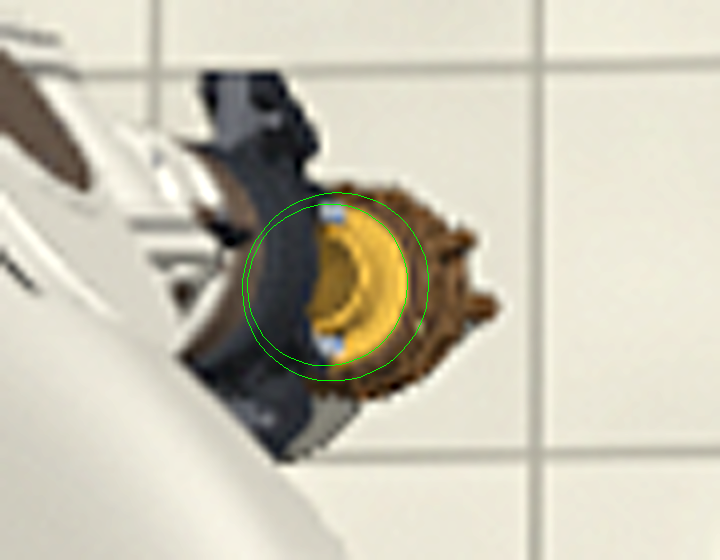

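The liner is in the mouth and concentric in both views; the flange front in the side crop at (335,408) is just above the rim. Final millimetres now.

```bash
python3 -m jog '{"offset":[[-0.4,0,1],[-0.4,0,2],[-0.4,0,3],[-0.4,0,3]],"yaw":[0,0,0,0],"fingers":[0.25,0.25,0.25,0.25]}' 40
python3 -m jog '{"offset":[[0,0,0.7],[0,0,1.5],[0,0,1.5],[0,0,1.5]],"yaw":[0,0,0,0],"fingers":[0.25,0.25,0.25,0.25]}' 40
```

```text
time: 25.2
tcp_pos: [509.8, 394.1, 70.6]
eef_rot: [[0.009, 1.0, 0.013], [1.0, -0.009, -0.003], [-0.003, 0.013, -1.0]]
force: [0.4, 0.2, -0.3]
opening: 38.4
time: 25.7
tcp_pos: [509.8, 394.2, 69.1]
eef_rot: [[0.009, 1.0, 0.013], [1.0, -0.009, -0.003], [-0.003, 0.013, -1.0]]
force: [0.4, 0.4, -1.1]
opening: 38.9
```

```bash
python3 -m jog '{"offset":[[0,0,0.6],[0,0,1.2],[0,0,1.2],[0,0,1.2]],"yaw":[0,0,0,0],"fingers":[0.25,0.25,0.25,0.25]}' 40
python3 -m jog '{"offset":[[0,0,0.6],[0,0,1],[0,0,1],[0,0,1]],"yaw":[0,0,0,0],"fingers":[0.25,0.25,0.25,0.25]}' 40
```

```text
time: 26.2
tcp_pos: [510.2, 394.4, 68.5]
eef_rot: [[0.009, 1.0, 0.014], [1.0, -0.009, -0.003], [-0.003, 0.014, -1.0]]
force: [-0.9, -0.4, 3.7]
opening: 38.6
time: 26.7
tcp_pos: [510.5, 394.5, 68.3]
eef_rot: [[0.009, 1.0, 0.015], [1.0, -0.009, -0.002], [-0.002, 0.015, -1.0]]
force: [-1.4, -0.3, 6.0]
opening: 38.5
```

Contact. Release, rise, and look.

```bash
python3 -m jog '{"offset":[[0,0,0],[0,0,0],[0,0,-2],[0,0,-15],[0,0,-45],[0,-20,-90],[-40,-40,-100],[-80,-60,-100],[-80,-60,-100]],"yaw":[0,0,0,0,0,0,0,0,0],"fingers":[0.6,0.7,0.7,0.7,0.7,0.7,0.7,0.7,0.7]}' 40
python3 - <<'E'
from ov import *
for n in("top","side"):
    cv2.imwrite(f"pics/{n}13.png",cv2.cvtColor(camera(n),cv2.COLOR_RGB2BGR))
c=(509,393.8)
ov("side","pics/side13.png","pics/side13d.png",190,60,[(c,29,96),(c,20,120),(c,34,92)])
ov("top","pics/top13.png","pics/top13d.png",120,205,[(c,29,96),(c,20,120),(c,34,92)])
E
```

```text
time: 27.82
tcp_pos: [446.5, 312.7, 168.7]
eef_rot: [[0.011, 1.0, 0.014], [1.0, -0.011, -0.003], [-0.003, 0.014, -1.0]]
force: [-0.0, 0.7, -0.2]
opening: 59.9
```

View pics/side13d.png

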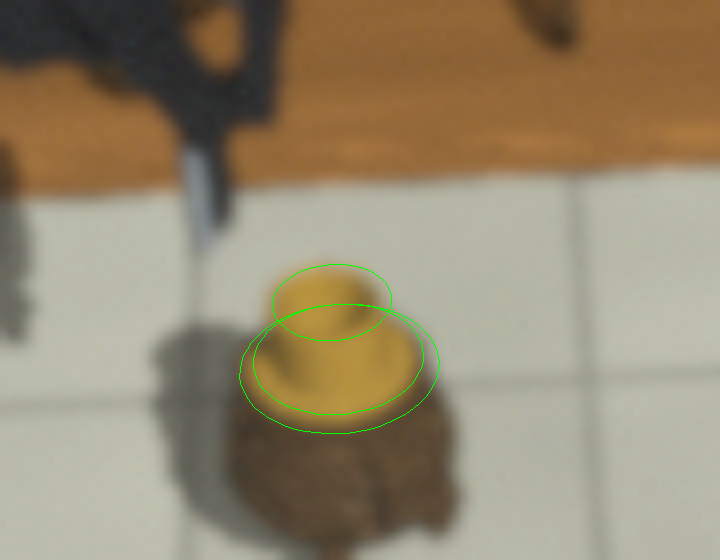

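View pics/top13d.png

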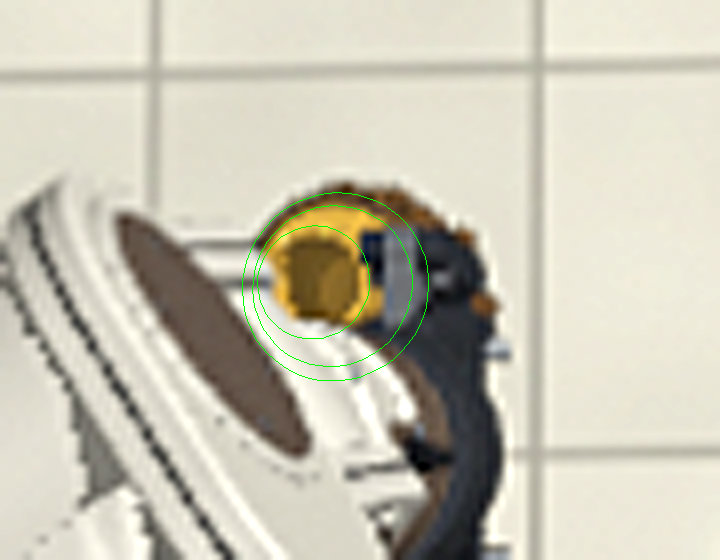

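The small liner is seated: in the side view flange and collar are on the prediction, and in the top view the collar is within 1 px. Now the small lid at (416,207.5).

```bash
python3 -m jog '{"offset":[[-45,-14,0],[-90,-28,0],[-104,-31,20],[-104,-31.5,50],[-104,-32,80],[-104,-32,100],[-104,-32,100]],"yaw":[0,0,0,0,0,0,0],"fingers":[0.7,0.7,0.7,0.7,0.7,0.7,0.7]}' 40
python3 - <<'E'
from ov import *
for n in("side",):
    cv2.imwrite(f"pics/{n}14.png",cv2.cvtColor(camera(n),cv2.COLOR_RGB2BGR))
c=(416,207.5)
ov("side","pics/side14.png","pics/side14d.png",150,120,[(c,28.5,10),(c,9.5,76)])
E
```

```text
time: 28.8
tcp_pos: [417.4, 212.2, 67.3]
eef_rot: [[0.009, 1.0, 0.015], [1.0, -0.009, -0.002], [-0.001, 0.015, -1.0]]
force: [0.4, -0.8, 0.4]
opening: 59.9
```

View pics/side14d.png

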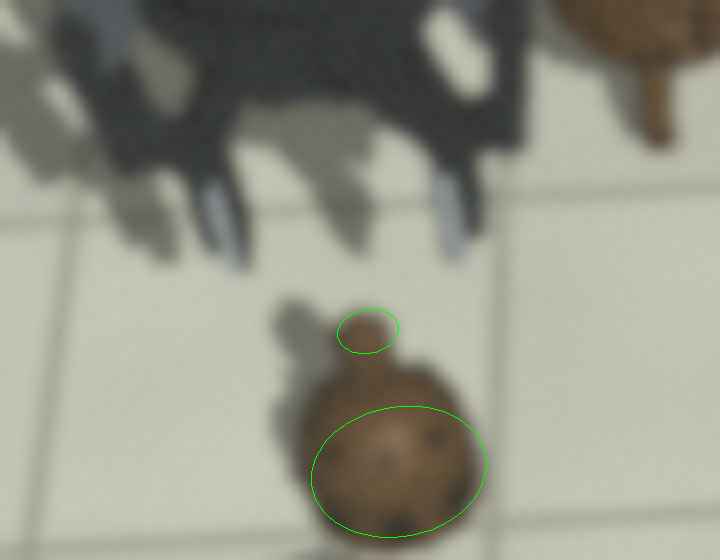

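The knob is at (363,333) in the crop, within 1 px of prediction. Descend and close.

```bash
python3 -m jog '{"offset":[[-4.7,-2,10],[-4.7,-2,22],[-4.7,-2,34],[-4.7,-2.2,43],[-4.7,-2.2,46],[-4.7,-2.2,46]],"yaw":[0,0,0,0,0,0],"fingers":[0.7,0.7,0.7,0.7,0.7,0.7]}' 40
python3 -m jog '{"offset":[[0,0,0],[0,0,0],[0,0,0],[0,0,0],[0,0,0],[0,0,0],[0,0,0]],"yaw":[0,0,0,0,0,0,0],"fingers":[0.4,0.2,0.1,0,0,0,0]}' 50
```

```text
time: 29.6
tcp_pos: [416.7, 207.8, 22.1]
eef_rot: [[0.009, 1.0, 0.016], [1.0, -0.009, -0.001], [-0.001, 0.016, -1.0]]
force: [0.1, -0.6, 0.5]
opening: 60.3
time: 30.48
tcp_pos: [417.0, 208.0, 22.5]
eef_rot: [[0.009, 1.0, 0.017], [1.0, -0.009, -0.0], [-0.0, 0.017, -1.0]]
force: [-0.7, 0.4, 5.3]
opening: 17.0
```

```bash
python3 -m jog '{"offset":[[0,0,-5],[0,0,-20],[0,0,-50],[0,0,-85],[0,0,-120],[0,0,-145],[0,0,-150],[0,0,-150]],"yaw":[0,0,0,0,0,0,0,0],"fingers":[0,0,0,0,0,0,0,0]}' 50
python3 - <<'E'
from ov import *
for n in("side","top"):
    cv2.imwrite(f"pics/{n}15.png",cv2.cvtColor(camera(n),cv2.COLOR_RGB2BGR))
s=env.get_state();print(s['tcp_pos']);b=s['tcp_pos'][2]-22.5;c=s['tcp_pos'][:2]
ov("side","pics/side15.png","pics/side15d.png",150,80,[(c,28.5,b),(c,9.5,b+76)])
E
```

```text
time: 31.48
tcp_pos: [413.9, 207.8, 171.6]
eef_rot: [[0.009, 1.0, 0.016], [1.0, -0.009, -0.001], [-0.001, 0.016, -1.0]]
force: [-0.1, 0.1, -3.0]
opening: 16.8
[413.32574241 207.48721702 170.84348132]
```

View pics/side15d.png

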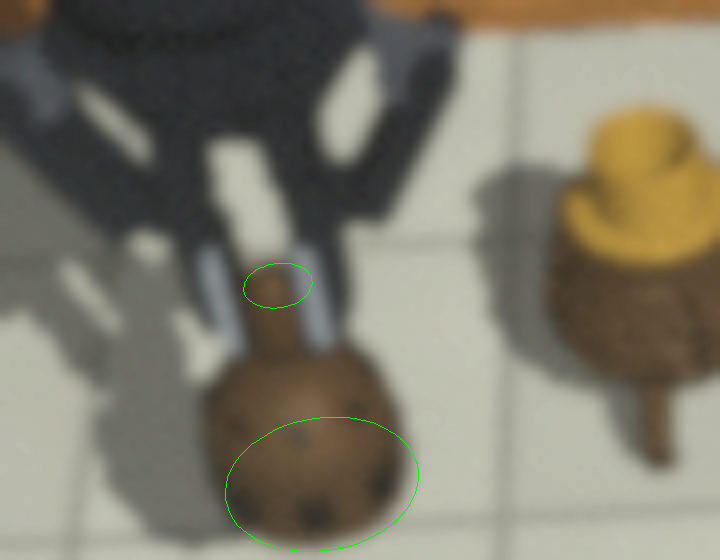

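```bash
python3 -m jog '{"offset":[[20,10,0],[60,31,0],[100,51,0],[140,72,0],[170,88,0],[183,94,0],[186,96,0],[186,96,0],[186,96,0]],"yaw":[0,0,0,0,0,0,0,0,0],"fingers":[0,0,0,0,0,0,0,0,0]}' 50
python3 - <<'E'
from ov import *
for n in("side","top"):
    cv2.imwrite(f"pics/{n}16.png",cv2.cvtColor(camera(n),cv2.COLOR_RGB2BGR))
s=env.get_state();print(s['tcp_pos']);b=s['tcp_pos'][2]-22.5;c=s['tcp_pos'][:2];k=(509,393.8)
ov("side","pics/side16.png","pics/side16d.png",190,45,[(c,28.5,b),(c,9.5,b+76),(k,29,96),(k,20,120)])
ov("top","pics/top16.png","pics/top16d.png",120,205,[(c,28.5,b),(k,29,96)])
E
```

```text
time: 32.7
tcp_pos: [510.7, 391.8, 171.8]
eef_rot: [[0.009, 1.0, 0.014], [1.0, -0.009, -0.002], [-0.002, 0.014, -1.0]]
force: [0.2, -0.5, -2.4]
opening: 17.1
[510.85688185 392.02695233 172.22592535]
```

View pics/side16d.png

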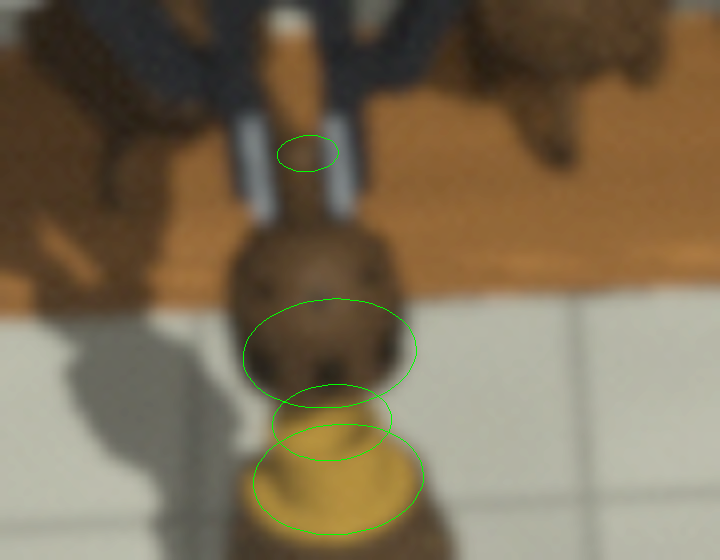

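View pics/top16d.png

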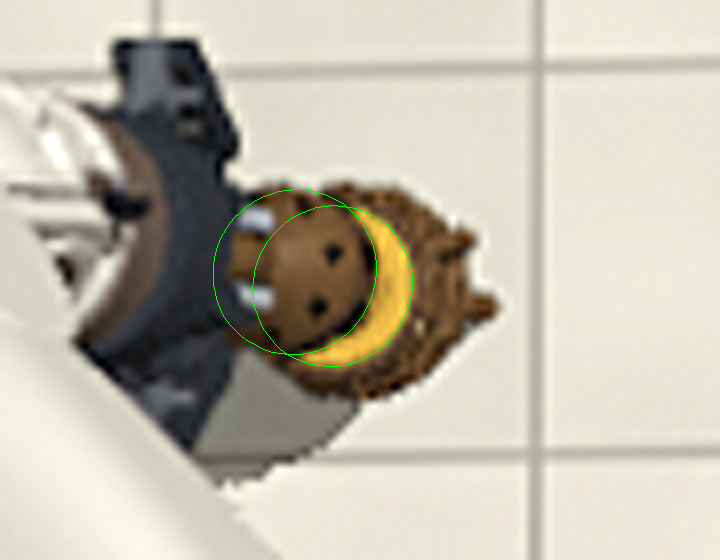

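The lid hangs level; it needs about +1.8 mm in y and −0.5 mm in x. Lower it in stages over the collar.

```bash
python3 -m jog '{"offset":[[1.8,-0.5,5],[1.8,-0.6,12],[1.8,-0.8,20],[1.8,-0.8,25],[1.8,-0.8,25]],"yaw":[0,0,0,0,0],"fingers":[0,0,0,0,0]}' 50
python3 - <<'E'
from ov import *
for n in("side","top"):
    cv2.imwrite(f"pics/{n}17.png",cv2.cvtColor(camera(n),cv2.COLOR_RGB2BGR))
s=env.get_state();print(s['tcp_pos']);b=s['tcp_pos'][2]-22.5;c=s['tcp_pos'][:2];k=(509,393.8)
ov("side","pics/side17.png","pics/side17d.png",190,45,[(c,28.5,b),(k,29,96)])
ov("top","pics/top17.png","pics/top17d.png",120,205,[(c,28.5,b),(k,29,96)])
E
```

```text
time: 33.42
tcp_pos: [510.0, 393.4, 146.3]
eef_rot: [[0.009, 1.0, 0.013], [1.0, -0.009, -0.003], [-0.003, 0.013, -1.0]]
force: [0.3, -0.3, -1.7]
opening: 17.2
[510.49247749 393.81320661 147.22779994]
```

View pics/side17d.png

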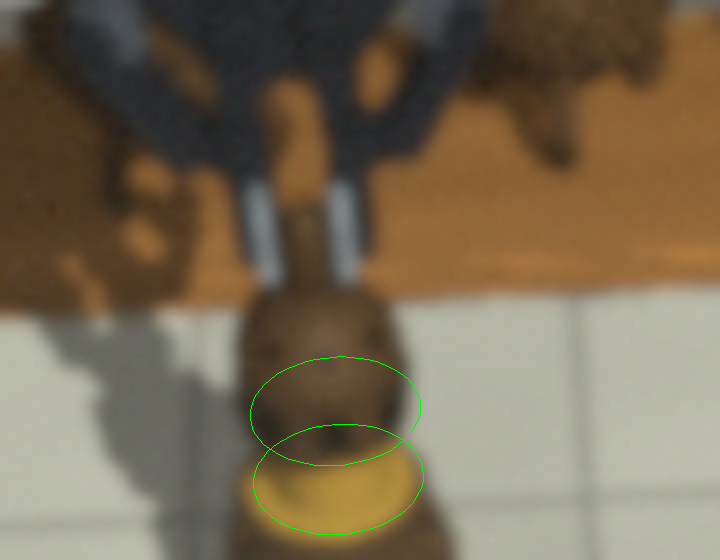

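View pics/top17d.png

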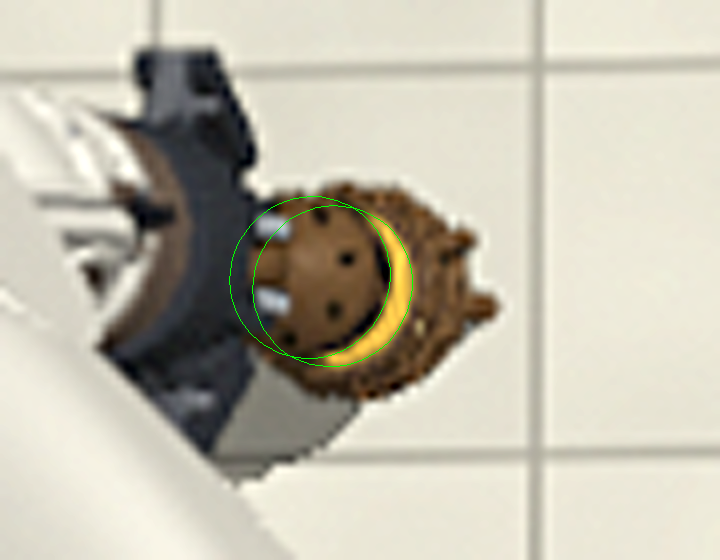

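Aligned in both views. Continue down gently.

```bash
python3 -m jog '{"offset":[[0,-0.2,2],[0,-0.2,4],[0,-0.2,6],[0,-0.2,8],[0,-0.2,10],[0,-0.2,10]],"yaw":[0,0,0,0,0,0],"fingers":[0,0,0,0,0,0]}' 50
python3 -m jog '{"offset":[[0,-0.2,3],[0,-0.2,6],[0,-0.2,9],[0,-0.2,11],[0,-0.2,11]],"yaw":[0,0,0,0,0],"fingers":[0,0,0,0,0]}' 50
```

```text
time: 34.28
tcp_pos: [510.3, 393.7, 136.9]
eef_rot: [[0.009, 1.0, 0.014], [1.0, -0.009, -0.002], [-0.002, 0.014, -1.0]]
force: [-0.4, 0.8, -2.4]
opening: 17.0
time: 34.9
tcp_pos: [510.1, 393.5, 125.6]
eef_rot: [[0.009, 1.0, 0.013], [1.0, -0.009, -0.002], [-0.002, 0.013, -1.0]]
force: [-0.2, -1.3, -1.5]
opening: 17.0
```

```bash
python3 -m jog '{"offset":[[0,0,2],[0,0,4],[0,0,5],[0,0,5]],"yaw":[0,0,0,0],"fingers":[0,0,0,0]}' 50
python3 -m jog '{"offset":[[0,0,1],[0,0,1.5],[0,0,1.5]],"yaw":[0,0,0],"fingers":[0,0,0]}' 50
python3 -m jog '{"offset":[[0,0,0.7],[0,0,1.2],[0,0,1.2]],"yaw":[0,0,0],"fingers":[0,0,0]}' 50
```

```text
time: 35.4
tcp_pos: [510.1, 393.4, 120.5]
eef_rot: [[0.009, 1.0, 0.013], [1.0, -0.009, -0.003], [-0.003, 0.013, -1.0]]
force: [0.6, -0.1, -2.5]
opening: 17.1
time: 35.78
tcp_pos: [510.1, 393.4, 118.9]
eef_rot: [[0.009, 1.0, 0.013], [1.0, -0.009, -0.003], [-0.003, 0.013, -1.0]]
force: [-0.2, 0.2, -2.5]
opening: 17.1
time: 36.15
tcp_pos: [510.3, 393.6, 118.4]
eef_rot: [[0.009, 1.0, 0.014], [1.0, -0.009, -0.002], [-0.002, 0.014, -1.0]]
force: [-0.2, -0.9, 1.2]
opening: 16.9
```

Contact at 118.4, exactly the seat height. Release and rise.

```bash
python3 -m jog '{"offset":[[0,0,0.4],[0,0,0.4],[0,0,0.4],[0,0,-1],[0,0,-10],[0,0,-35],[0,0,-60],[-50,-10,-60],[-100,-30,-60],[-100,-30,-60]],"yaw":[0,0,0,0,0,0,0,0,0,0],"fingers":[0.3,0.5,0.6,0.6,0.6,0.6,0.6,0.6,0.6,0.6]}' 50
python3 - <<'E'
from ov import *
for n in("side","top"):
    cv2.imwrite(f"pics/{n}18.png",cv2.cvtColor(camera(n),cv2.COLOR_RGB2BGR))
k=(509,393.8)
ov("side","pics/side18.png","pics/side18d.png",190,45,[(k,28.5,96),(k,9.5,172),(k,34,92)])
ov("top","pics/top18.png","pics/top18d.png",120,205,[(k,28.5,96),(k,9.5,172),(k,34,92)])
E
```

```text
time: 37.4
tcp_pos: [476.2, 290.4, 178.4]
eef_rot: [[0.012, 1.0, 0.011], [1.0, -0.012, -0.004], [-0.004, 0.011, -1.0]]
force: [-0.3, 0.6, 0.4]
opening: 51.1
```

View pics/side18d.png

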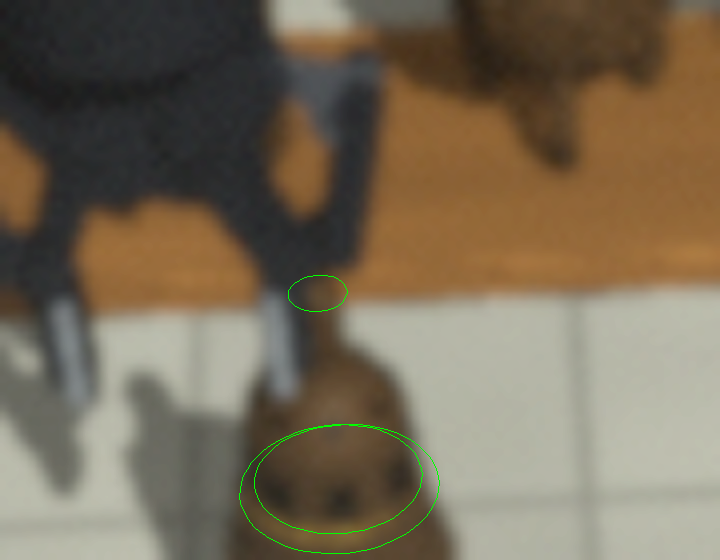

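View pics/top18d.png

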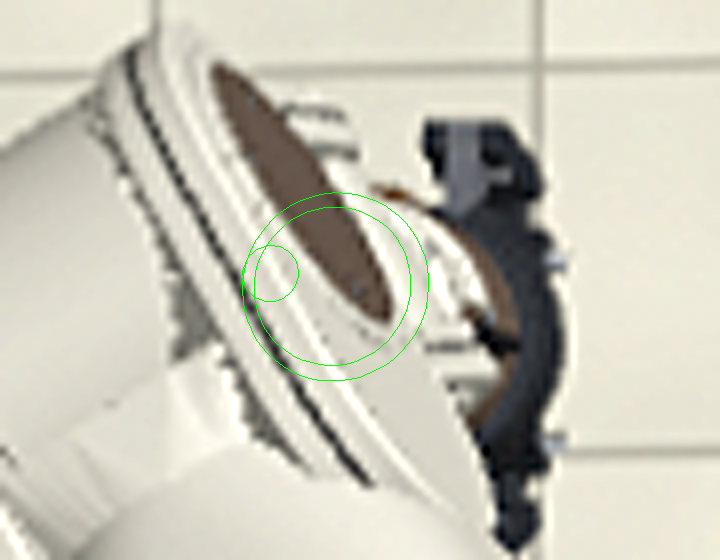

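The small lid is seated level, with a thin gold flange edge visible below it at (335,540). Now across to the large lid at (610.5,-139).

```bash
python3 -m jog '{"offset":[[-30,9,0],[-85,26,0],[-140,43,0],[-195,60,0],[-250,78,0],[-305,95,0],[-360,112,0],[-405,126,0],[-425,132,20],[-430,133,40]],"yaw":[0,0,0,0,0,0,0,0,0,0],"fingers":[0.7,0.7,0.7,0.7,0.7,0.7,0.7,0.7,0.7,0.7]}' 50
python3 -m jog '{"offset":[[0,0,20],[0,0,40],[0,0,60],[0,0,65],[0,0,65]],"yaw":[0,0,0,0,0],"fingers":[0.7,0.7,0.7,0.7,0.7]}' 50
python3 - <<'E'
from ov import *
for n in("side","top"):
    cv2.imwrite(f"pics/{n}19.png",cv2.cvtColor(camera(n),cv2.COLOR_RGB2BGR))
k=(610.5,-139)
ov("side","pics/side19.png","pics/side19d.png",240,245,[(k,37.5,10),(k,9.5,78)])
E
```

```text
time: 38.75
tcp_pos: [609.6, -138.0, 140.2]
eef_rot: [[0.011, 1.0, 0.016], [1.0, -0.011, -0.0], [-0.0, 0.016, -1.0]]
force: [-0.0, 0.0, -0.4]
opening: 59.5
time: 39.38
tcp_pos: [610.9, -137.1, 74.7]
eef_rot: [[0.01, 1.0, 0.016], [1.0, -0.01, 0.0], [0.0, 0.016, -1.0]]
force: [-0.3, -0.4, 0.0]
opening: 60.0
```

View pics/side19d.png

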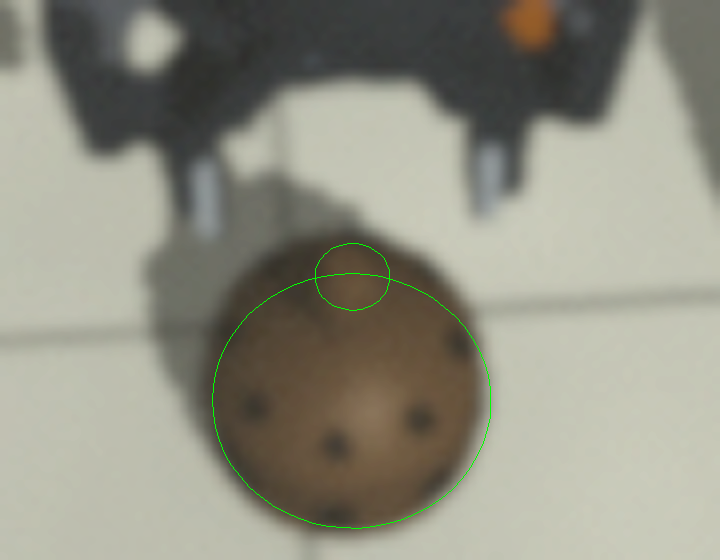

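```bash
python3 -m jog '{"offset":[[-2.2,-1,12],[-2.2,-1.2,26],[-2.2,-1.5,40],[-2.2,-1.8,48],[-2.2,-1.8,52],[-2.2,-1.8,52]],"yaw":[0,0,0,0,0,0],"fingers":[0.7,0.7,0.7,0.7,0.7,0.7]}' 50
python3 -m jog '{"offset":[[0,0,0],[0,0,0],[0,0,0],[0,0,0],[0,0,0],[0,0,0],[0,0,0]],"yaw":[0,0,0,0,0,0,0],"fingers":[0.4,0.2,0.1,0,0,0,0]}' 60
```

```text
time: 40.22
tcp_pos: [610.6, -139.9, 23.7]
eef_rot: [[0.01, 1.0, 0.018], [1.0, -0.01, -0.0], [-0.0, 0.018, -1.0]]
force: [-0.4, -0.3, 0.5]
opening: 59.6
time: 41.1
tcp_pos: [611.0, -140.0, 24.4]
eef_rot: [[0.01, 1.0, 0.019], [1.0, -0.01, -0.001], [-0.0, 0.019, -1.0]]
force: [-0.4, 0.1, 5.8]
opening: 16.3
```

```bash
python3 -m jog '{"offset":[[0,0,-5],[0,0,-20],[0,0,-50],[0,0,-85],[0,0,-120],[0,0,-150],[0,0,-168],[0,0,-172],[0,0,-172]],"yaw":[0,0,0,0,0,0,0,0,0],"fingers":[0,0,0,0,0,0,0,0,0]}' 60
python3 - <<'E'
from ov import *
for n in("side",):
    cv2.imwrite(f"pics/{n}20.png",cv2.cvtColor(camera(n),cv2.COLOR_RGB2BGR))
s=env.get_state();print(s['tcp_pos']);b=s['tcp_pos'][2]-24.4;c=s['tcp_pos'][:2]
ov("side","pics/side20.png","pics/side20d.png",240,200,[(c,37.5,b),(c,9.5,b+78)])
E
```

```text
time: 42.22
tcp_pos: [607.5, -139.9, 196.0]
eef_rot: [[0.01, 1.0, 0.018], [1.0, -0.01, -0.001], [-0.0, 0.018, -1.0]]
force: [0.3, -0.1, -4.1]
opening: 16.5
[ 607.169405   -139.77313764  195.32093642]
```

View pics/side20d.png

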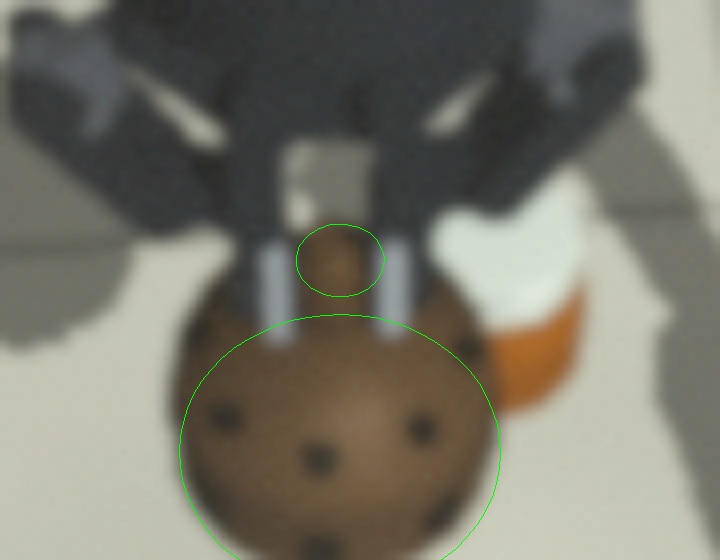

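```bash
python3 -m jog '{"offset":[[15,-16,0],[45,-47,0],[75,-79,0],[105,-110,0],[125,-131,0],[136,-143,0],[140,-147,0],[140,-147,0],[140,-147,0]],"yaw":[0,0,0,0,0,0,0,0,0],"fingers":[0,0,0,0,0,0,0,0,0]}' 60
python3 - <<'E'
from ov import *
for n in("side","top"):
    cv2.imwrite(f"pics/{n}21.png",cv2.cvtColor(camera(n),cv2.COLOR_RGB2BGR))
s=env.get_state();print(s['tcp_pos']);b=s['tcp_pos'][2]-24.4;c=s['tcp_pos'][:2];k=(459.7,1)
ov("side","pics/side21.png","pics/side21d.png",160,150,[(c,37.5,b),(c,9.5,b+78),(k,39,122),(k,29,148)],w=100)
E
```

```text
time: 43.4
tcp_pos: [462.4, 1.2, 192.7]
eef_rot: [[0.011, 1.0, 0.017], [1.0, -0.011, -0.001], [-0.0, 0.017, -1.0]]
force: [0.7, -1.0, -3.6]
opening: 16.7
[462.21661846   1.22690309 192.70005268]
```

View pics/side21d.png

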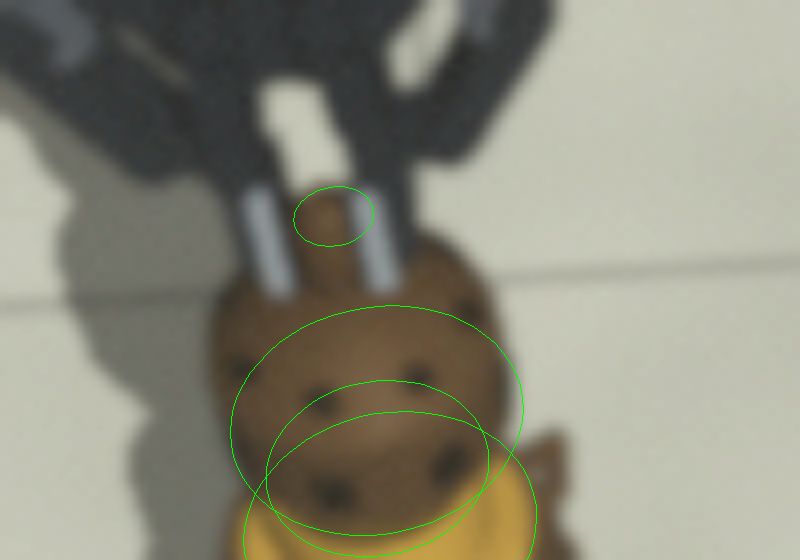

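Lid and liner agree; a small correction of −1.2 mm in x and −0.7 mm in y is needed. Lower to just above the collar and on.

```bash
python3 -m jog '{"offset":[[-0.7,-1.2,5],[-0.7,-1.4,10],[-0.7,-1.5,15],[-0.7,-1.5,18],[-0.7,-1.5,18]],"yaw":[0,0,0,0,0],"fingers":[0,0,0,0,0]}' 60
python3 - <<'E'
from ov import *
for n in("side",):
    cv2.imwrite(f"pics/{n}22.png",cv2.cvtColor(camera(n),cv2.COLOR_RGB2BGR))
s=env.get_state();print(s['tcp_pos']);b=s['tcp_pos'][2]-24.4;c=s['tcp_pos'][:2];k=(459.7,1)
ov("side","pics/side22.png","pics/side22d.png",160,150,[(c,37.5,b),(k,39,122)],w=100)
E
```

```text
time: 44.12
tcp_pos: [460.7, 0.6, 174.3]
eef_rot: [[0.011, 1.0, 0.016], [1.0, -0.011, -0.0], [-0.0, 0.016, -1.0]]
force: [0.1, 0.1, -3.9]
opening: 16.8
[460.93147016   0.5880508  174.56719426]
```

View pics/side22d.png

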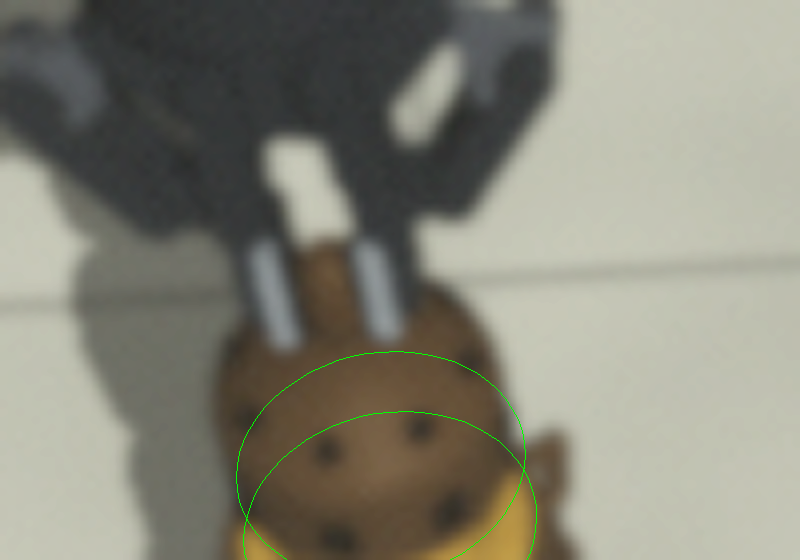

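```bash
python3 -m jog '{"offset":[[0,0.2,2],[0,0.2,4],[0,0.2,6],[0,0.2,8],[0,0.1,11],[0,0.1,11]],"yaw":[0,0,0,0,0,0],"fingers":[0,0,0,0,0,0]}' 60
python3 -m jog '{"offset":[[0,0,3],[0,0,6],[0,0,9],[0,0,11],[0,0,11]],"yaw":[0,0,0,0,0],"fingers":[0,0,0,0,0]}' 60
python3 -m jog '{"offset":[[0,0,1.5],[0,0,3],[0,0,4],[0,0,4]],"yaw":[0,0,0,0],"fingers":[0,0,0,0]}' 60
```

```text
time: 44.92
tcp_pos: [461.0, 0.6, 163.3]
eef_rot: [[0.011, 1.0, 0.016], [1.0, -0.011, -0.0], [-0.0, 0.016, -1.0]]
force: [-0.5, 0.4, -2.5]
opening: 16.6
time: 45.55
tcp_pos: [461.0, 0.6, 152.0]
eef_rot: [[0.011, 1.0, 0.015], [1.0, -0.011, -0.0], [-0.0, 0.015, -1.0]]
force: [0.0, -0.2, -3.2]
opening: 16.7
time: 46.05
tcp_pos: [461.0, 0.5, 147.9]
eef_rot: [[0.011, 1.0, 0.015], [1.0, -0.011, -0.0], [-0.0, 0.015, -1.0]]
force: [0.2, -0.3, -3.3]
opening: 16.7
```

```bash
python3 -m jog '{"offset":[[0,0,0.8],[0,0,1.5],[0,0,1.5]],"yaw":[0,0,0],"fingers":[0,0,0]}' 60
python3 -m jog '{"offset":[[0,0,0.7],[0,0,1.2],[0,0,1.2]],"yaw":[0,0,0],"fingers":[0,0,0]}' 60
```

```text
time: 46.42
tcp_pos: [460.9, 0.6, 146.4]
eef_rot: [[0.011, 1.0, 0.015], [1.0, -0.011, -0.0], [-0.0, 0.015, -1.0]]
force: [-0.4, 0.2, -3.7]
opening: 17.0
time: 46.8
tcp_pos: [461.5, 0.6, 146.0]
eef_rot: [[0.011, 1.0, 0.017], [1.0, -0.011, -0.0], [-0.0, 0.017, -1.0]]
force: [-0.8, 0.3, 4.1]
opening: 16.4
```

Contact at 146.0 against 146.4 expected. Release, rise, and move clear for the final views.

```bash
python3 -m jog '{"offset":[[0,0,0.2],[0,0,0.2],[0,0,0.2],[0,0,-1],[0,0,-10],[0,0,-35],[0,0,-65],[-50,-20,-65],[-100,-40,-65],[-150,-60,-65]],"yaw":[0,0,0,0,0,0,0,0,0,0],"fingers":[0.3,0.5,0.6,0.6,0.6,0.6,0.6,0.6,0.6,0.6]}' 60
python3 -m jog '{"offset":[[-50,-10,0],[-100,-20,0],[-150,-30,0],[-200,-40,0],[-200,-40,0]],"yaw":[0,0,0,0,0],"fingers":[0.6,0.6,0.6,0.6,0.6]}' 60
python3 - <<'E'
from ov import *
for n in("side","top"):
    cv2.imwrite(f"pics/{n}23.png",cv2.cvtColor(camera(n),cv2.COLOR_RGB2BGR))
k=(459.7,1);j=(509,393.8)
for n,a,b in(("side",(165,150),(190,45)),("top",(255,220),(120,205))):
    ov(n,f"pics/{n}23.png",f"pics/f_{n}L.png",*a,[(k,39,122),(k,37.5,122),(k,9.5,200),(k,44.5,118)],s=6,w=66)
    ov(n,f"pics/{n}23.png",f"pics/f_{n}S.png",*b,[(j,28.5,96),(j,9.5,172),(j,34,92)],s=6,w=66)
I=[cv2.imread(f"pics/f_{x}.png") for x in("sideL","sideS","topL","topS")]
m=np.vstack([np.hstack(I[:2]),np.hstack(I[2:])]);cv2.imwrite("pics/final.png",cv2.resize(m,None,fx=.7,fy=.7))
E
```

```text
time: 48.05
tcp_pos: [398.5, -150.0, 211.0]
eef_rot: [[0.01, 1.0, 0.018], [1.0, -0.01, -0.001], [-0.001, 0.018, -1.0]]
force: [0.4, 0.3, -0.2]
opening: 50.8
time: 48.68
tcp_pos: [355.6, -352.7, 210.6]
eef_rot: [[0.015, 1.0, 0.019], [1.0, -0.015, -0.002], [-0.002, 0.019, -1.0]]
force: [-0.3, -0.3, -0.3]
opening: 51.1
```

View pics/final.png

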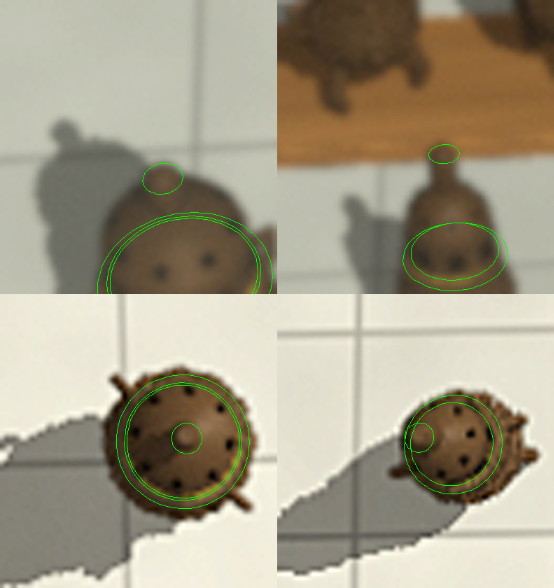

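View pics/top23.png

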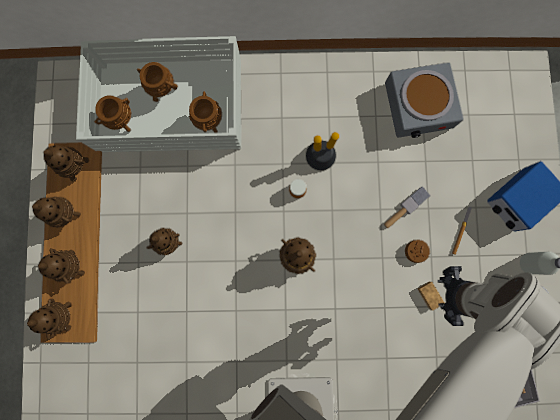

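View pics/side23.png

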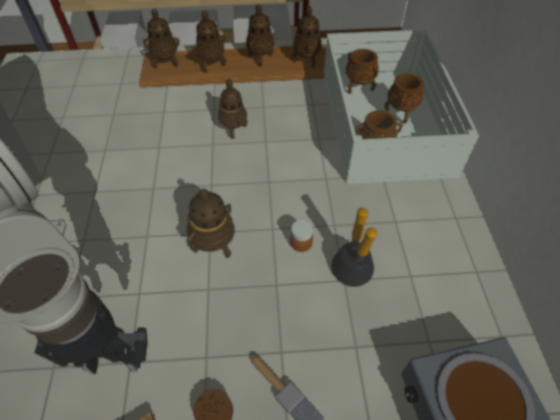

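Both censers show closed with their knobs on the predicted circles: top view (298,256) and (165,241), and in the side view (207,198) and (231,90). The jar, puck, brush and pen stand are where they were. Handing in.

Run:
```python
from cell import env
s=env.get_state();print(s['time'],s['force'],abs(s['dq']).max());print(env.job_done())
```

```text
48.775 [-0.45648983  0.90715783 -0.35579228] 1.764124048083057
the job is handed in; nothing more can be done
None
```

I set each liner in its own censer, then put each censer's own lid over it, and handed the job in at about 49 s of the 112 s allowed. The hand-in gave no verdict.

**Last checks:**
- **Seating:** every part met its seat within about 1.5 mm of the expected height. In the final top and side pictures both lids sit level, and their knobs and skirts lie within about 1 px (2–3 mm) of the mouth axes.
- **Surroundings:** the censers, jar, puck, brush and pen stand look unmoved. The gripper is open and clear of everything.

**What disagreed:**
- **TCP height:** the reported TCP did not lie at the fingertips; touching the bench showed it 35 mm too low. Because of this my first grasp of the large liner closed in air above it, without moving it. I corrected for the offset after that.
- **Side camera:** it showed everything about 1 px (2 mm) off in x compared with the top camera. I allowed for that when lining up parts.
- **Tool tilt:** the tool drifted about 0.015–0.019 rad off vertical, and some moves ended up to 5 mm off target. I made up for both before each placing.

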